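# Oil the griddle scrapers on the felt pad

## Robot

A 6-joint arm with a two-finger parallel gripper is mounted at the origin on a cart in front of the work surface, level with it; the furniture and walls round the work are solid. World frame = base frame: x ahead of the robot, y to its left, z up, the work surface at z = 0. Lengths are in m, angles in rad, forces in N, time in s.
With the tool pointing down it reaches from about 0.3 to 0.95 m from the base axis. Payload 3.1 kg.
Tool frame: the origin (TCP) lies on the centre line of the jaws, within the pads' length; the fingertips stand 8 mm ahead of it and the grasp point (between the pads) lies 11 mm behind it; z points along the fingers, y is the direction in which the jaws open and shut (so a half turn about z gives the same grasp; the last joint's range is limited). The gripper opens to 85 mm and grips with 20 to 120 N. Pads are 22 mm wide; open, the fingers measure 114 mm over their backs; the gripper's body (76 mm by 85 mm) begins 54 mm behind the grasp point. The pads swing forward as they close: fully open they stand 13 mm farther back than shut.
Start: joints at [-1.37, 0.308, 1.634, -0, 1.2, -0.07], TCP at [0.167, -0.602, 0.239] pointing down, gripper open.
Joint ranges: [-3.06, 3.06], [-0.79, 1.96], [0.05, 2.63], [-1.19, 4.34], [0.05, 2.64], [-2.94, 2.94]. Speed limits (rad/s): [2.79, 2.79, 3.14, 3.14, 3.14, 3.14].

## Interface

Orientations are given as a unit quaternion [w, x, y, z].
In Python, from bench import readout, cams, sign_off gives the robot as it stands.
- The arm moves only by the shell command python3 -m handwheel 'ROWS' [FORCE]. ROWS is text: rows parted by semicolons, each of 5 numbers parted by spaces: the shift along the tool's x, y, z in m, then the turn about the tool's z in degrees, then the closure, from 0 (fully open) to 1 (shut). In form: tx ty tz twist jaw; .... A call has exactly 10 rows; each row is the pose to reach, as a shift and turn from the pose commanded when the call began, along the tool's axes at that moment; what a row does not reach only later rows make up. A row lasts 1/12 s, in which the tool goes at most 41.7 mm and 7.16 degrees, less where a joint would pass 70% of its speed; a pose out of reach is approached as far as the arm can. A call with a gripper value outside its range is refused whole. The fingers move at their own pace and stop on an object; FORCE is the grip in N (left out, the last holds). Time passes only in rows, so rows that repeat a pose let the fingers close, or fill a call up. It gives the time, the measured TCP pose, the force and the opening at its end, in the units of the state.
- readout.get_state(): the state, without advancing time (a new reading comes with each control period).
- cams.capture(name): name is "side" or "top"; returns the picture (384x512x3 uint8, red, green, blue); there is no depth.
- cams.camera_info(name): a dict with "fov_y" (degrees; the focal length in pixels is half the picture's height over the tangent of half this angle, whatever the lens; pixels are square), "cx", "cy" (the principal point, pixels), "world_from_camera" (4x4, takes a point from camera to world coordinates). Camera axes: x right, y down, z forward; pixel columns grow to the right and rows downward; lengths in m; the calibration is good to about 2 mm. A picture is of the moment at which its call begins. camera_info takes no time and is no camera call.
- sign_off(): hands the job in, once; it reports no verdict.
The state is a dict: "time_s": time; "qpos": joint angles; "dq": joint speeds; "effort": joint torques, N m; "tool_pos": TCP position; "eef_rot": TCP orientation; "wrist_force": force on the tool from outside, world axes, zero at the start; "wrist_torque": the same for the moment, N m; "width": finger opening in m.
Only numpy, scipy, OpenCV 4.12 (cv2) and the standard library are available. Lean on these libraries where they do the work, as an engineer would, in place of code of your own. Each camera call takes 0.05 s, during which the arm holds its last target. There are 200 camera calls.

## Task

Two or three griddle scrapers lie on the range. Oil them one after another from the narrowest blade to the widest: pick the scraper up by the pin near its handle end, let it swing down in loosened fingers until it hangs straight, tighten, then press the stepped face of its blade squarely on the middle of the felt pad so that the pad gives about 1 cm (never to its stop), turn the scraper round and press its flat back on the pad likewise. Stand every scraper blade down in a pocket of the rack, and leave the jars and the mug where they are.

Things in the scene. Friction and masses are not known exactly. Their poses are not given: they have to be found in the camera images.
- small_grip (a point): centre of the steel cross pin of the small scraper (None if absent): pin along y, 13 mm thick, 30 mm over its flat ends, which stand 5 mm out of the handle's sides; 20 mm from the handle end, 135 mm from the blade's edge, 8 mm above the flat back. +x from blade to handle end, +z out of the stepped face. Pinched on the pin's ends: stiff at 90 N, turns about the pin from some 30 N down, hangs nearly straight at 5 to 15 N, drops under 3 N
- small_blade (a point): centre of the bare blade of the small scraper, 97.5 mm from the pin along -x, midway through the blade's 6 mm thickness (3 mm above the flat back); axes as for its pin
- small_front (a point): imaginary point 100 mm straight out from small_blade along +z: it shows to which side the small scraper's stepped face looks
- small: the small scraper: steel blade 36 mm wide, 6 thick, 75 of bare face; pale wooden handle 20 wide, 16 thick, 80 long, standing 10 mm proud on one side of the blade (the STEPPED face), flush on the other (the FLAT BACK). 0.45 kg, mass centre about 80 mm from the pin, 4 mm above the back. Starts lying on its flat back. Origin on the flat back, 45 mm from the pin towards the blade
- medium_grip (a point): centre of the steel cross pin of the medium scraper (None if absent): pin along y, 13 mm thick, 30 mm over its flat ends, which stand 5 mm out of the handle's sides; 20 mm from the handle end, 135 mm from the blade's edge, 8 mm above the flat back. +x from blade to handle end, +z out of the stepped face. Pinched on the pin's ends: stiff at 90 N, turns about the pin from some 30 N down, hangs nearly straight at 5 to 15 N, drops under 3 N
- medium_blade (a point): centre of the bare blade of the medium scraper, 97.5 mm from the pin along -x, midway through the blade's 6 mm thickness (3 mm above the flat back); axes as for its pin
- medium_front (a point): imaginary point 100 mm straight out from medium_blade along +z: it shows to which side the medium scraper's stepped face looks
- medium: the medium scraper: steel blade 48 mm wide, 6 thick, 75 of bare face; pale wooden handle 20 wide, 16 thick, 80 long, standing 10 mm proud on one side of the blade (the STEPPED face), flush on the other (the FLAT BACK). 0.45 kg, mass centre about 80 mm from the pin, 4 mm above the back. Starts lying on its flat back. Origin on the flat back, 45 mm from the pin towards the blade
- large_grip (a point): centre of the steel cross pin of the large scraper (None if absent): pin along y, 13 mm thick, 30 mm over its flat ends, which stand 5 mm out of the handle's sides; 20 mm from the handle end, 135 mm from the blade's edge, 8 mm above the flat back. +x from blade to handle end, +z out of the stepped face. Pinched on the pin's ends: stiff at 90 N, turns about the pin from some 30 N down, hangs nearly straight at 5 to 15 N, drops under 3 N
- large_blade (a point): centre of the bare blade of the large scraper, 97.5 mm from the pin along -x, midway through the blade's 6 mm thickness (3 mm above the flat back); axes as for its pin
- large_front (a point): imaginary point 100 mm straight out from large_blade along +z: it shows to which side the large scraper's stepped face looks
- large: the large scraper: steel blade 60 mm wide, 6 thick, 75 of bare face; pale wooden handle 20 wide, 16 thick, 80 long, standing 10 mm proud on one side of the blade (the STEPPED face), flush on the other (the FLAT BACK). 0.45 kg, mass centre about 80 mm from the pin, 4 mm above the back. Starts lying on its flat back. Origin on the flat back, 45 mm from the pin towards the blade
- pad (a joint): travel of the felt pad into its stand, m: 0 = out (rest), 0.035 = hard stop; spring 60 N/m (0.6 N at 10 mm), springs back by itself
- pad_face (a point): centre of the felt pad's front face, 100 mm above the surface; moves with the pad. +x = the level direction in which the pad is pushed in, z up. The felt is 100 mm wide (y), 40 mm high, 12 mm thick. Dark steel stand, fixed: base 12 mm thick. 130 wide, from 10 to 75 mm behind the face; upright plate 56 mm behind the face, 135 high
- stand: the fixed pad stand; origin on the surface, 40 mm behind the resting face of the felt (so the resting face is at x = -40 mm); x as for pad_face, z up
- rack: fixed open aluminium rack, 46 mm (its x) by 260 mm (its y), 85 mm high, walls and dividers 5 mm, floor 5 mm; three pockets side by side along its y. Origin at the centre of its underside, z up. A scraper stands in a pocket blade down, leaning a little; any pocket and either way round will do; a pocket has room for one
- pocket0 (a point): centre of the floor of rack pocket 0; pocket 36 mm (rack x) by 80 mm (rack y), 80 mm deep
- pocket1 (a point): centre of the floor of rack pocket 1; pocket 36 mm (rack x) by 80 mm (rack y), 80 mm deep
- pocket2 (a point): centre of the floor of rack pocket 2; pocket 36 mm (rack x) by 80 mm (rack y), 80 mm deep
- jar_onion: bystander: white-capped spice jar, 40 mm wide, 71 mm tall, at the right back; origin at the centre of its underside
- jar_seed_mix: bystander: black-capped spice jar, 37 mm wide, 84 mm tall, at the back; origin at the centre of its underside
- mug: bystander: white mug, 94 mm tall, at the left; origin at the centre of its underside
- jar_cumin: bystander: black-capped spice jar, 43 mm wide, 132 mm tall, at the back; origin at the centre of its underside
- jar_parsley: bystander: green spice jar, 42 mm wide, 130 mm tall, at the back; origin at the centre of its underside

How it is judged:
By the outcome, as a careful person would: the job done as asked, in the order asked, and still so for the second after the job is handed in, with the robot touching nothing.
Of small, medium, large only 2 to 3 are there at a start; the rules pass over those that are not, and their reading is None.
At some moment in a run one of small, medium, large may be knocked a few centimetres aside while the robot is not near it.
It also fails if it takes over 210 s, if anything falls off the work surface, if the arm or the gripper's body presses on something with over 40 N, if the wrist force passes 120 N, or if a joint passes its speed limit or range.

## Working session

There is one attempt and no reset: what is moved stays moved. The work goes in short steps, Python scripts to look and compute and a shell command to move; the robot and the scene stay as the last step left them, time stands still between calls to the robot, and variables do not carry over. Pictures are saved under pics/ and viewed, about 12 in all and at most 16, crops included, and the job is handed in when it is done.

```bash
ls; mkdir -p pics
python3 - <<'E'
from bench import readout,cams
import cv2,numpy as np
np.set_printoptions(precision=4,suppress=True)
for n in("top","side"):
    cv2.imwrite(f"pics/{n}0.png",cams.capture(n)[:,:,::-1]); i=cams.camera_info(n);print(n,i)
s=readout.get_state();print(s)
E
```

```text
pics
top {'fov_y': 49.79217038274851, 'cx': 259.49907885428956, 'cy': 190.0831402329536, 'world_from_camera': array([[-0.0266, -0.9972,  0.0703,  0.5395],
       [-0.9996,  0.0269,  0.004 ,  0.0792],
       [-0.0059, -0.0702, -0.9975,  1.0959],
       [ 0.    ,  0.    ,  0.    ,  1.    ]])}
side {'fov_y': 57.54429656323902, 'cx': 258.2498752341551, 'cy': 185.0671657284144, 'world_from_camera': array([[ 0.9971, -0.0469,  0.0599,  0.5324],
       [-0.076 , -0.65  ,  0.7561, -0.623 ],
       [ 0.0034, -0.7585, -0.6517,  0.6705],
       [ 0.    ,  0.    ,  0.    ,  1.    ]])}
{'time_s': 0.1, 'qpos': array([-1.3697,  0.3089,  1.6351,  0.    ,  1.1997, -0.0697]), 'dq': array([ 0.0003, -0.0021, -0.0026,  0.002 , -0.0002,  0.0018]), 'effort': array([ -0.    , -41.6407, -27.7644,  -0.0001,   0.004 ,  -0.    ]), 'tool_pos': array([ 0.167 , -0.6015,  0.2381]), 'eef_rot': array([-0.0011,  0.9908,  0.135 , -0.0001]), 'wrist_force': array([-0.2687,  0.2089,  0.2495]), 'wrist_torque': array([-0.0146, -0.0125,  0.0026]), 'width': 0.08542534899963825}
```

View pics/top0.png

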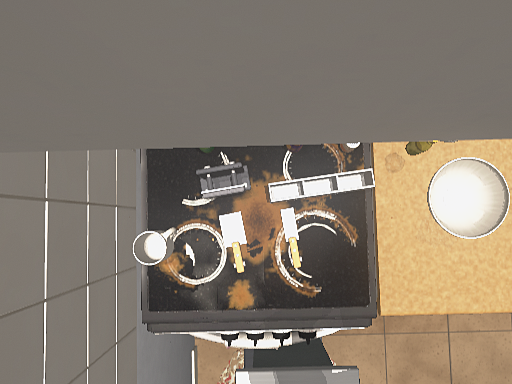

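View pics/side0.png

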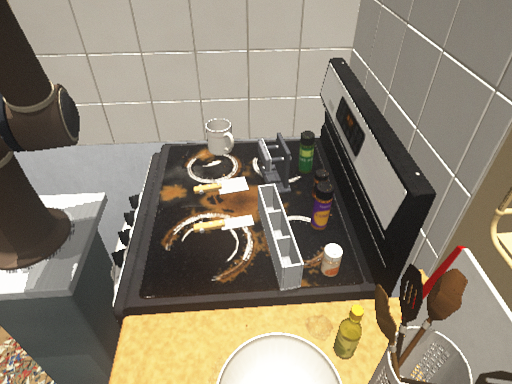

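Run:
```python
import cv2
a=cv2.imread("pics/top0.png")[142:280,185:380];cv2.imwrite("pics/t1.png",cv2.resize(a,None,fx=4,fy=4,interpolation=cv2.INTER_CUBIC))
a=cv2.imread("pics/side0.png")[125:295,155:345];cv2.imwrite("pics/s1.png",cv2.resize(a,None,fx=3.5,fy=3.5,interpolation=cv2.INTER_CUBIC))
```

```text
(no output)
```

View pics/t1.png

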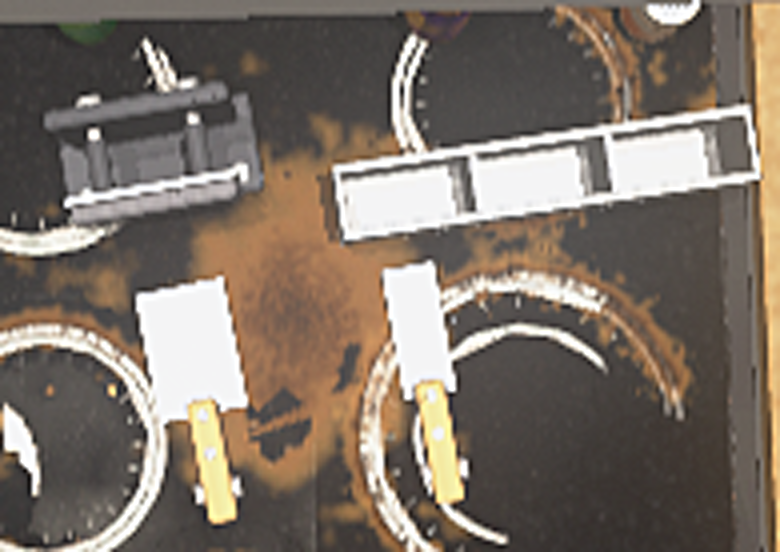

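View pics/s1.png

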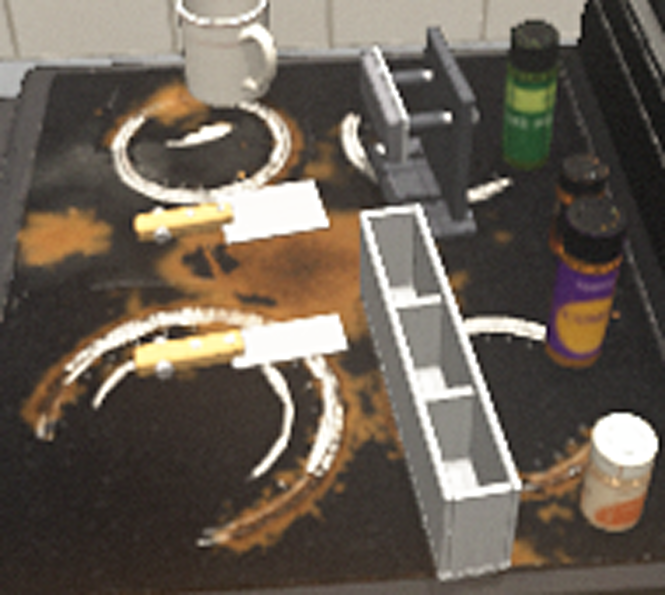

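```bash
cat > h.py <<'E'
from bench import readout,cams
import cv2,numpy as np
np.set_printoptions(precision=4,suppress=True)
def ray(n,u,v):
    i=cams.camera_info(n);f=192/np.tan(np.radians(i["fov_y"]/2));T=i["world_from_camera"]
    return T[:3,3],T[:3,:3]@np.array([(u-i["cx"])/f,(v-i["cy"])/f,1])
def onz(n,u,v,z):
    o,d=ray(n,u,v);return (o+d*(z-o[2])/d[2])
def tri(pt,ps):
    A=[];b=[]
    for n,p in(("top",pt),("side",ps)):
        o,d=ray(n,*p);d=d/np.linalg.norm(d);P=np.eye(3)-np.outer(d,d);A.append(P);b.append(P@o)
    return np.linalg.lstsq(np.vstack(A),np.hstack(b),rcond=None)[0]
def yaw(s): # direction of tool y (jaw axis), world; tool x
    w,x,y,z=s["eef_rot"];
    return np.array([[1-2*(y*y+z*z),2*(x*y-w*z)],[2*(x*y+w*z),1-2*(x*x+z*z)]]) # cols: tool x, tool y (world xy)
def handles(n="top",z=.016):
    im=cams.capture(n);hsv=cv2.cvtColor(im,cv2.COLOR_RGB2HSV)
    m=cv2.inRange(hsv,(14,90,150),(32,255,255));m[:, :150]=0;m[:, 375:]=0
    out=[]
    for c in cv2.findContours(m,cv2.RETR_EXTERNAL,cv2.CHAIN_APPROX_NONE)[0]:
        if cv2.contourArea(c)>60:
            (cu,cv),(a,b),_=cv2.minAreaRect(c)
            vx,vy,_,_=cv2.fitLine(np.argwhere(cv2.drawContours(np.zeros_like(m),[c],-1,1,-1))[:,::-1].astype(np.float32),cv2.DIST_L2,0,.01,.01).ravel()
            p=onz(n,cu,cv,z);q=onz(n,cu+10*vx,cv+10*vy,z);d=(q-p)[:2];d/=np.linalg.norm(d)
            if d[0]>0:d=-d
            px=2.6
            out.append((p[:2],d,np.degrees(np.arctan2(d[1],d[0])),(a,b)))
            print("handle c",p[:2],"dir",d,"pin",p[:2]+d*.02,"rect px",a,b,(cu,cv))
    return im,out
E
python3 - <<'E'
from h import *
handles();handles()
print("side");im,_=handles("side",.016)
c=lambda u,v:(u/4+185,v/4+142)
t=lambda u,v,z:onz("top",*c(u,v),z)[:2]
print("pins",t(205,494,.008),t(237,489,.008),t(463,467,.008))
print("blade corners L",[t(*p,.006) for p in((138,296),(222,278),(246,405),(163,421))])
print("blade corners S",[t(*p,.006) for p in((383,269),(435,262),(456,390),(404,399))])
print("felt front ends",t(70,220,.1),t(242,192,.1))
print("rack rim",[t(*p,.085) for p in((333,169),(748,106),(760,178),(343,241))])
s=lambda u,v,z:onz("side",u/3.5+155,v/3.5+125,z)[:2]
print("side felt top corners",s(362,52,.12),s(402,120,.12), "rack",[s(*p,.085) for p in((362,212),(422,204),(520,485),(443,497))])
E
```

```text
handle c [0.1827 0.2007] dir [-0.9519  0.3066] pin [0.1637 0.2068] rect px 44.0 46.0 (218.0, 361.0)
handle c [ 0.1795 -0.1298] dir [-0.5873 -0.8094] pin [ 0.1678 -0.146 ] rect px 48.0 52.0 (348.0, 359.0)
handle c [ 0.2559 -0.1503] dir [-0.1499  0.9887] pin [ 0.2529 -0.1306] rect px 13.152186393737793 40.58793258666992 (354.79998779296875, 328.0999450683594)
handle c [0.348  0.1433] dir [-1.     -0.0058] pin [0.328  0.1432] rect px 26.982379913330078 24.041519165039062 (239.03514099121094, 294.48919677734375)
handle c [0.4256 0.3143] dir [-0.3543 -0.9351] pin [0.4185 0.2956] rect px 19.798988342285156 16.26345443725586 (172.25003051757812, 265.7500305175781)
handle c [ 0.4524 -0.0028] dir [-0.9881 -0.1541] pin [ 0.4326 -0.0059] rect px 30.589414596557617 7.244861125946045 (294.5159912109375, 252.0880126953125)
handle c [0.4664 0.0869] dir [-0.438  0.899] pin [0.4576 0.1048] rect px 32.099609375 61.24563980102539 (259.7377014160156, 247.54562377929688)
handle c [0.5994 0.1062] dir [-0.6275  0.7787] pin [0.5869 0.1217] rect px 17.937824249267578 41.439697265625 (250.99996948242188, 196.
[... 1658 characters left out ...]
 px 8.049844741821289 16.099689483642578 (203.20001220703125, 154.39999389648438)
pins [0.4211 0.1493] [0.4237 0.1284] [ 0.4341 -0.0191]
blade corners L [array([0.5508, 0.1906]), array([0.5612, 0.135 ]), array([0.4778, 0.1213]), array([0.4688, 0.1758])]
blade corners S [array([0.5643, 0.029 ]), array([ 0.568 , -0.0053]), array([ 0.4839, -0.0164]), array([0.479 , 0.0178])]
felt front ends [0.5967 0.2211] [0.6108 0.117 ]
rack rim [array([0.6245, 0.0614]), array([ 0.6564, -0.1942]), array([ 0.6119, -0.1995]), array([0.5802, 0.0565])]
side felt top corners [0.5984 0.2125] [0.6215 0.1179] rack [array([0.5865, 0.0544]), array([0.6314, 0.0602]), array([ 0.6596, -0.1951]), array([ 0.6138, -0.2002])]
```

```bash
cat > go.py <<'E'
import sys;from h import *
# target x y z yaw(deg): prints shift in tool axes and twist
s=readout.get_state();M=yaw(s);p=s["tool_pos"];y=np.degrees(np.arctan2(M[1,0],M[0,0]))
print("t",s["time_s"],"tcp",p,"yaw",round(y,2),"q6",s["qpos"][5],"w",s["width"],"F",s["wrist_force"],"T",s["wrist_torque"],"tilt",s["eef_rot"][[0,3]])
a=list(map(float,sys.argv[1:]))
for i in range(0,len(a),4):
    d=np.array(a[i:i+2])-p[:2];print("shift",M.T@d,p[2]-a[i+2],"twist",-(a[i+3]-y+ (0 if abs(a[i+3]-y)<300 else 0)))
E
python3 go.py .4325 -.005 .12 7.7
```

```text
t 0.25 tcp [ 0.1671 -0.6018  0.2386] yaw 15.52 q6 -0.06968361896454099 w 0.08551610620761065 F [-0.3458  0.6633  0.0767] T [ 0.002  -0.014   0.0177] tilt [-0.0006 -0.    ]
shift [ 0.4154 -0.5041] 0.1186452947869309 twist 7.815226084827361
```

```bash
python3 -m handwheel '0.025 -0.03 0 0.5 0;0.05 -0.06 0 1 0;0.075 -0.09 0 1.5 0;0.1 -0.12 0 2 0;0.125 -0.15 0.01 3 0;0.15 -0.18 0.02 4 0;0.175 -0.21 0.03 5 0;0.2 -0.24 0.04 6 0;0.225 -0.27 0.05 7 0;0.25 -0.3 0.06 7.8 0' 90; python3 go.py .4325 -.005 .12 7.7
```

```text
time_s: 1.08
tool_pos: [0.3282, -0.2446, 0.1791]
eef_rot: [0.0, 0.998, 0.067, 0.0]
wrist_force: [1.0, -0.6, 0.0]
width: 0.0855
t 1.0833 tcp [ 0.3282 -0.2446  0.1791] yaw 7.63 q6 0.6904434134267663 w 0.08549412976068804 F [ 0.9575 -0.6246  0.0041] T [ 0.0211 -0.018   0.0067] tilt [0.0003 0.0004]
shift [ 0.1352 -0.2236] 0.05907986018562092 twist -0.07037417998428896
```

```bash
python3 -m handwheel '0.02 -0.033 0.008 0 0;0.04 -0.066 0.016 0 0;0.06 -0.099 0.024 0 0;0.08 -0.132 0.032 0 0;0.1 -0.165 0.04 0 0;0.115 -0.19 0.045 0 0;0.127 -0.21 0.05 0 0;0.135 -0.2236 0.055 0 0;0.135 -0.2236 0.059 0 0;0.135 -0.2236 0.059 0 0'
python3 - <<'E'
from h import *
a=cams.capture("side")[150:270,150:320];cv2.imwrite("pics/s2.png",cv2.resize(a[:,:,::-1],None,fx=4,fy=4,interpolation=cv2.INTER_CUBIC))
E
python3 go.py .4325 -.005 .01 7.7
```

```text
time_s: 1.92
tool_pos: [0.4309, -0.006, 0.1195]
eef_rot: [-0.0, 0.998, 0.069, -0.001]
wrist_force: [-0.5, 0.1, 0.0]
width: 0.0854
t 1.9667 tcp [ 0.4308 -0.0066  0.1198] yaw 7.78 q6 1.3192195772222959 w 0.08537636553978134 F [ 0.4523 -0.8456 -0.1717] T [-0.0021 -0.0154  0.0136] tilt [ 0.0001 -0.0008]
shift [ 0.0019 -0.0014] 0.10979214613495873 twist 0.07632185115994616
```

View pics/s2.png

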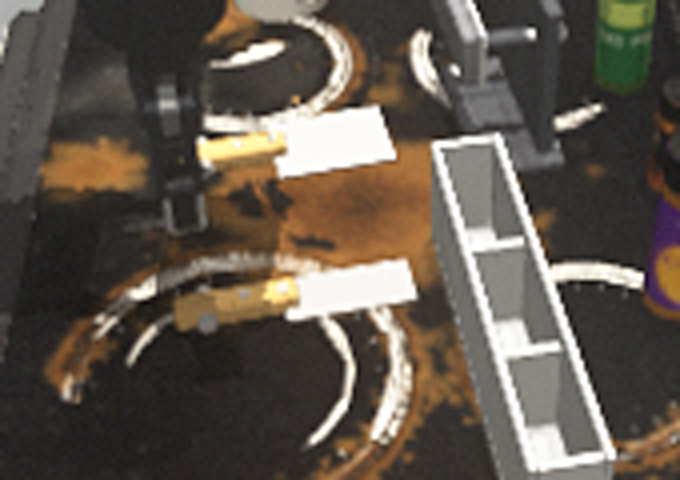

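Run:
```python
from h import *
f=lambda u,v,z:onz("side",u/4+150,v/4+150,z)[:2]
print(f(207,322,.008),f(408,262,.006),f(417,298,.006),f(287,286,.006),f(296,319,.006))
```

```text
[ 0.4376 -0.0194] [0.5675 0.026 ] [ 0.5713 -0.0067] [0.4877 0.01  ] [ 0.4935 -0.0192]
```

```bash
python3 -m handwheel '0.003 -0.001 0.03 0 0;0.003 -0.001 0.06 0 0;0.003 -0.001 0.085 0 0;0.003 -0.001 0.1 0 0;0.003 -0.001 0.105 0 0;0.003 -0.001 0.108 0 0.3;0.003 -0.001 0.108 0 1;0.003 -0.001 0.108 0 1;0.003 -0.001 0.108 0 1;0.003 -0.001 0.108 0 1' 90; python3 go.py; python3 -m handwheel '0 0 0 0 1;0 0 0 0 1;0 0 0 0 1;0 0 0 0 1;0 0 0 0 1;0 0 0 0 1;0 0 -.002 0 1;0 0 -.005 0 1;0 0 -.01 0 1;0 0 -.02 0 1'; python3 go.py;python3 - <<'E'
from h import *
a=cams.capture("side")[150:270,150:320];cv2.imwrite("pics/s3.png",cv2.resize(a[:,:,::-1],None,fx=4,fy=4,interpolation=cv2.INTER_CUBIC))
E
```

```text
time_s: 2.8
tool_pos: [0.4356, -0.0054, 0.0139]
eef_rot: [0.0, 0.998, 0.067, 0.001]
wrist_force: [-5.7, -0.4, 13.2]
width: 0.0266
t 2.8 tcp [ 0.4356 -0.0054  0.0139] yaw 7.71 q6 1.3237432674619438 w 0.0266394686529338 F [-5.6629 -0.4299 13.1881] T [ 0.0522  1.2108 -0.0048] tilt [0.0002 0.0011]
time_s: 3.63
tool_pos: [0.4327, -0.005, 0.0318]
eef_rot: [-0.0, 0.998, 0.067, -0.002]
wrist_force: [-1.0, 0.1, -4.6]
width: 0.0262
t 3.6333 tcp [ 0.4327 -0.005   0.0318] yaw 7.73 q6 1.3238013031604143 w 0.026159520273823806 F [-0.977   0.0729 -4.6415] T [ 0.0349  0.2948 -0.0109] tilt [-0.0003 -0.0019]
```

View pics/s3.png

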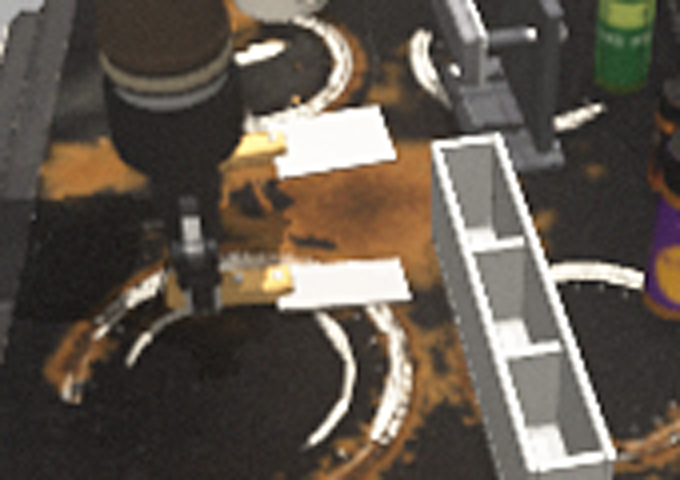

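```bash
python3 -m handwheel '0 0 -.02 0 1;0 0 -.04 0 1;0 0 -.06 0 1;0 0 -.08 0 1;0 0 -.1 0 1;0 0 -.115 0 1;0 0 -.128 0 1;0 0 -.135 0 1;0 0 -.135 0 1;0 0 -.135 0 1'; python3 go.py; python3 -m handwheel '0 0 0 0 1;0 0 0 0 1;0 0 0 0 1;0 0 0 0 1;0 0 0 0 1;0 0 0 0 1;0 0 0 0 1;0 0 0 0 1;0 0 0 0 1;0 0 0 0 1' 20; python3 go.py;python3 - <<'E'
from h import *
a=cams.capture("side")[130:250,150:320];cv2.imwrite("pics/s4.png",cv2.resize(a[:,:,::-1],None,fx=4,fy=4,interpolation=cv2.INTER_CUBIC))
E
```

```text
time_s: 4.52
tool_pos: [0.4336, -0.0051, 0.1669]
eef_rot: [-0.0, 0.998, 0.067, -0.001]
wrist_force: [0.6, -0.7, -4.8]
width: 0.0261
t 4.5167 tcp [ 0.4336 -0.0051  0.1669] yaw 7.72 q6 1.3238750065984481 w 0.026069683579643343 F [ 0.5597 -0.7444 -4.837 ] T [-0.0622  0.3176  0.0069] tilt [-0.0001 -0.0006]
time_s: 5.35
tool_pos: [0.4345, -0.0052, 0.1673]
eef_rot: [-0.0, 0.998, 0.067, 0.0]
wrist_force: [-0.1, 0.1, -4.9]
width: 0.0266
t 5.35 tcp [ 0.4345 -0.0052  0.1673] yaw 7.72 q6 1.3238144751683751 w 0.026578848129344437 F [-0.1178  0.085  -4.9122] T [-0.0587  0.3673  0.0797] tilt [-0.      0.0001]
```

View pics/s4.png

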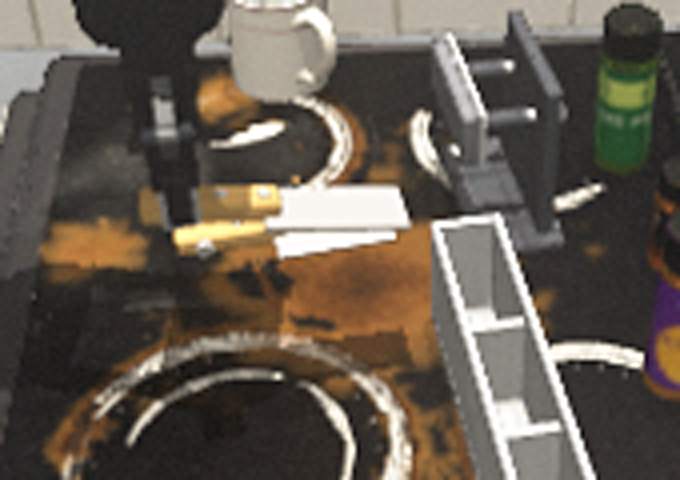

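```bash
python3 -m handwheel '0 0 0 0 .9;0 0 0 0 .85;0 0 0 0 .8;0 0 0 0 .78;0 0 0 0 .77;0 0 0 0 .76;0 0 0 0 .75;0 0 0 0 .74;0 0 0 0 .74;0 0 0 0 .74' 20; python3 go.py; python3 -m handwheel '0 0 0 0 .735;0 0 0 0 .73;0 0 0 0 .73;0 0 0 0 .73;0 0 0 0 .725;0 0 0 0 .72;0 0 0 0 .72;0 0 0 0 .72;0 0 0 0 .72;0 0 0 0 .72' ; python3 go.py
```

```text
time_s: 6.23
tool_pos: [0.4344, -0.0052, 0.1673]
eef_rot: [0.0, 0.998, 0.067, 0.0]
wrist_force: [0.6, -0.5, -5.4]
width: 0.0261
t 6.2333 tcp [ 0.4344 -0.0052  0.1673] yaw 7.72 q6 1.3238525504314733 w 0.026132943952433606 F [ 0.5834 -0.4912 -5.4159] T [-0.0994  0.3397  0.0057] tilt [0. 0.]
time_s: 7.07
tool_pos: [0.4344, -0.0052, 0.1673]
eef_rot: [0.0, 0.998, 0.067, 0.0]
wrist_force: [0.3, 0.5, -4.6]
width: 0.0261
t 7.0667 tcp [ 0.4344 -0.0052  0.1673] yaw 7.72 q6 1.3238252292092672 w 0.026117578568121767 F [ 0.3028  0.457  -4.6122] T [-0.0346  0.3302  0.0046] tilt [0. 0.]
```

```bash
python3 -m handwheel '0 0 0 0 .715;0 0 0 0 .71;0 0 0 0 .71;0 0 0 0 .71;0 0 0 0 .71;0 0 0 0 .71;0 0 0 0 .71;0 0 0 0 .71;0 0 0 0 .71;0 0 0 0 .71' 20; python3 go.py; python3 -m handwheel '0 0 0 0 .705;0 0 0 0 .7;0 0 0 0 .7;0 0 0 0 .7;0 0 0 0 .7;0 0 0 0 .7;0 0 0 0 .7;0 0 0 0 .7;0 0 0 0 .7;0 0 0 0 .7' ; python3 go.py
```

```text
time_s: 7.9
tool_pos: [0.4344, -0.0052, 0.1673]
eef_rot: [-0.0, 0.998, 0.067, -0.0]
wrist_force: [-0.3, 0.1, -5.3]
width: 0.0265
t 7.9 tcp [ 0.4344 -0.0052  0.1673] yaw 7.71 q6 1.3238719282544282 w 0.0265259738132783 F [-0.2554  0.071  -5.3493] T [-0.0839  0.3795  0.0262] tilt [-0. -0.]
time_s: 8.73
tool_pos: [0.4344, -0.0052, 0.1673]
eef_rot: [0.0, 0.998, 0.067, -0.0]
wrist_force: [0.3, 0.3, -5.6]
width: 0.026
t 8.7333 tcp [ 0.4344 -0.0052  0.1673] yaw 7.72 q6 1.3238400301342257 w 0.025974517935519616 F [ 0.3148  0.2927 -5.5812] T [-0.0583  0.3888 -0.0235] tilt [ 0. -0.]
```

```bash
python3 -m handwheel '0 0 0 0 .695;0 0 0 0 .69;0 0 0 0 .69;0 0 0 0 .69;0 0 0 0 .69;0 0 0 0 .69;0 0 0 0 .69;0 0 0 0 .69;0 0 0 0 .69;0 0 0 0 .69' 20; python3 go.py; python3 -m handwheel '0 0 0 0 .685;0 0 0 0 .68;0 0 0 0 .68;0 0 0 0 .68;0 0 0 0 .68;0 0 0 0 .68;0 0 0 0 .68;0 0 0 0 .68;0 0 0 0 .68;0 0 0 0 .68' ; python3 go.py
```

```text
time_s: 9.57
tool_pos: [0.4344, -0.0052, 0.1673]
eef_rot: [-0.0, 0.998, 0.067, -0.0]
wrist_force: [-0.9, 0.4, -5.4]
width: 0.027
t 9.5667 tcp [ 0.4344 -0.0052  0.1673] yaw 7.72 q6 1.3238612315346419 w 0.02696150164357311 F [-0.9016  0.4458 -5.4054] T [-0.0506  0.351   0.0535] tilt [-0. -0.]
time_s: 10.4
tool_pos: [0.4353, -0.0052, 0.1677]
eef_rot: [0.0, 0.998, 0.067, 0.001]
wrist_force: [0.7, 0.0, -5.3]
width: 0.0276
t 10.4 tcp [ 0.4353 -0.0052  0.1677] yaw 7.71 q6 1.3238656425074489 w 0.027562025254211173 F [ 0.7192  0.0247 -5.2783] T [ 0.0707 -0.0841 -0.0432] tilt [0.0001 0.0011]
```

```bash
python3 -m handwheel '0 0 0 0 .68;0 0 0 0 .68;0 0 0 0 .68;0 0 0 0 .678;0 0 0 0 .677;0 0 0 0 .677;0 0 0 0 .677;0 0 0 0 .677;0 0 0 0 .677;0 0 0 0 .677' 20; python3 go.py
cat > snap.py <<'E'
import sys;from h import *
a=[]
for n,b in(("top",sys.argv[2]),("side",sys.argv[3])):
    x,y=map(int,b.split(","));a.append(cv2.resize(cams.capture(n)[y:y+110,x:x+90,::-1],None,fx=4.4,fy=4.4,interpolation=cv2.INTER_CUBIC))
cv2.imwrite(f"pics/{sys.argv[1]}.png",np.hstack(a))
E
python3 snap.py c1 220,200 160,150
```

```text
time_s: 11.23
tool_pos: [0.4345, -0.0052, 0.1673]
eef_rot: [0.0, 0.998, 0.067, 0.0]
wrist_force: [0.5, 0.9, -5.2]
width: 0.0276
t 11.2333 tcp [ 0.4345 -0.0052  0.1673] yaw 7.72 q6 1.323879358045492 w 0.02759725717336678 F [ 0.5187  0.8857 -5.1523] T [-0.0307  0.0665  0.0079] tilt [0.     0.0001]
```

View pics/c1.png

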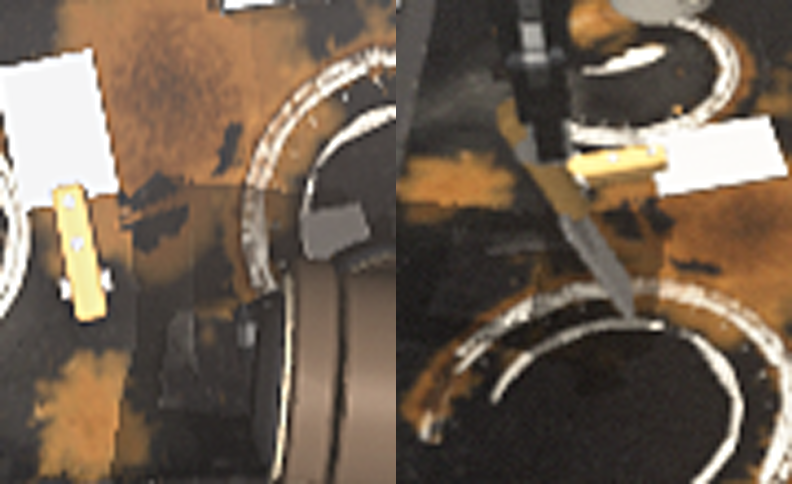

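```bash
cat > rod.py <<'E'
# tilt of hanging scraper in side view: difference picture-free, yellow-ish/grey pixels below the gripper; prints wrist torque mean
from h import *
T=[];
for _ in range(4):
    cams.capture("side");s=readout.get_state();T.append(s["wrist_torque"])
print("T mean",np.mean(T,0),"w",s["width"])
E
python3 rod.py; python3 -m handwheel '0 0 0 0 .675;0 0 0 0 .673;0 0 0 0 .672;0 0 0 0 .672;0 0 0 0 .672;0 0 0 0 .672;0 0 0 0 .672;0 0 0 0 .672;0 0 0 0 .672;0 0 0 0 .672' 20; python3 rod.py;python3 -m handwheel '0 0 0 0 .67;0 0 0 0 .668;0 0 0 0 .668;0 0 0 0 .668;0 0 0 0 .668;0 0 0 0 .668;0 0 0 0 .668;0 0 0 0 .668;0 0 0 0 .668;0 0 0 0 .668' 20; python3 rod.py
```

```text
T mean [-0.0089  0.0505 -0.0137] w 0.028011208768280484
time_s: 12.37
tool_pos: [0.4344, -0.0052, 0.1673]
eef_rot: [-0.0, 0.998, 0.067, 0.0]
wrist_force: [-0.0, -0.6, -5.8]
width: 0.0277
T mean [-0.0126  0.0556  0.0047] w 0.028016692920206882
time_s: 13.4
tool_pos: [0.4344, -0.0052, 0.1673]
eef_rot: [-0.0, 0.998, 0.067, -0.0]
wrist_force: [-0.2, 0.1, -5.3]
width: 0.0282
T mean [-0.0102  0.0696 -0.0164] w 0.028509673628405282
```

```bash
python3 - <<'E'
from h import *
n=np.array([-.134,.991,0]);p=np.array([.4344,-.0052,.165])
for u,v in((184.8,173.9),(213.6,221.6)):
    o,d=ray("side",u,v);q=o+d*(n@(p-o)/(n@d));print(q,(q-p)@np.array([.991,.134,0]))
E
python3 snap.py c2 220,200 160,150
```

```text
[ 0.4174 -0.0075  0.1829] -0.017144486618950537
[ 0.4678 -0.0007  0.0184] 0.03375033654710708
```

View pics/c2.png

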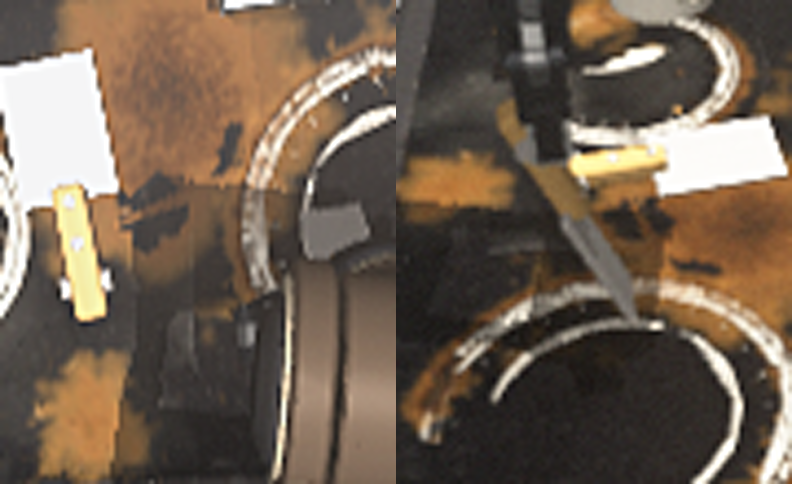

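```bash
python3 -m handwheel '0 0 0 0 .666;0 0 0 0 .664;0 0 0 0 .664;.003 0 0 0 .664;0 0 0 0 .664;-.003 0 0 0 .664;0 0 0 0 .664;0 0 0 0 .664;0 0 0 0 .664;0 0 0 0 .664' 20; python3 rod.py; python3 -m handwheel '0 0 0 0 .663;0 0 0 0 .662;0 0 0 0 .661;0 0 0 0 .66;0 0 0 0 .66;0 0 0 0 .66;0 0 0 0 .66;0 0 0 0 .66;0 0 0 0 .66;0 0 0 0 .66' 20; python3 rod.py
```

```text
time_s: 14.53
tool_pos: [0.4346, -0.0052, 0.1673]
eef_rot: [0.0, 0.998, 0.067, 0.0]
wrist_force: [0.1, 0.1, -5.3]
width: 0.0286
T mean [ 0.0014  0.0661 -0.005 ] w 0.028744380196006517
time_s: 15.57
tool_pos: [0.4344, -0.0052, 0.1673]
eef_rot: [-0.0, 0.998, 0.067, -0.0]
wrist_force: [-0.1, 0.2, -5.0]
width: 0.0289
T mean [0.0098 0.0162 0.0024] w 0.028763534503732886
```

```bash
python3 -m handwheel '0 0 0 0 .66;0 0 0 0 .662;0 0 0 0 .665;0 0 0 0 .67;0 0 0 0 .68;0 0 0 0 .7;0 0 0 0 .75;0 0 0 0 .9;0 0 0 0 1;0 0 0 0 1' 90; python3 rod.py; python3 snap.py c3 240,170 160,150
```

```text
time_s: 16.6
tool_pos: [0.4344, -0.0052, 0.1673]
eef_rot: [0.0, 0.998, 0.067, -0.0]
wrist_force: [-0.8, 0.9, -5.9]
width: 0.0243
T mean [-0.012  -0.0115 -0.0325] w 0.02480372084698812
```

View pics/c3.png

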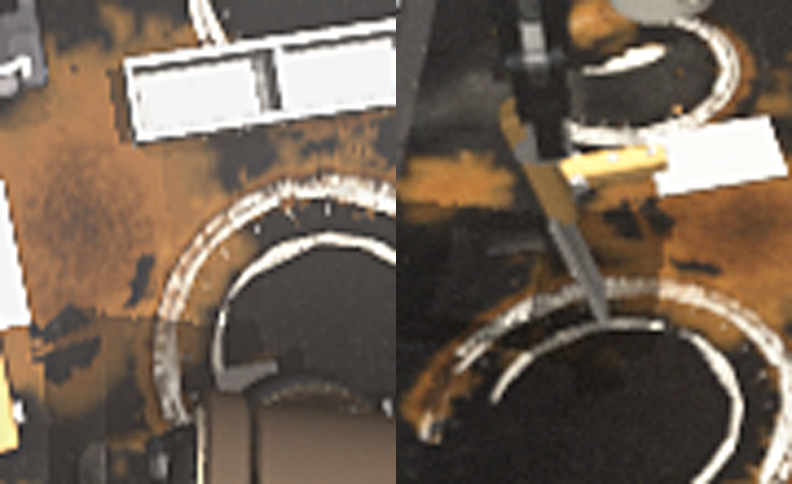

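```bash
cat > tilt.py <<'E'
import sys;from h import *
# args: x y yawdeg offset then u,v pairs in side px : points in the vertical plane through (x,y), shifted offset toward camera
a=list(map(float,sys.argv[1:]));t=np.radians(a[2]);n=np.array([-np.sin(t),np.cos(t),0]);e=np.array([np.cos(t),np.sin(t),0]);p=np.array([a[0],a[1],0])-n*a[3]
for i in range(4,len(a),2):
    o,d=ray("side",a[i],a[i+1]);q=o+d*(n@(p-o)/(n@d));print("along",round(e@(q-p),4),"z",round(q[2],4))
E
f(){ python3 -c "print(160+($1-396)/4.4,150+$2/4.4)"; }
python3 tilt.py .4344 -.0052 7.7 .018 $(f 598 320) $(f 608 316) $(f 550 225) $(f 572 215); python3 tilt.py .4344 -.0052 7.7 .01 $(f 505 105) $(f 518 98) $(f 550 222) $(f 576 216)
```

```text
along 0.0142 z 0.0373
along 0.02 z 0.0393
along -0.0038 z 0.1139
along 0.0082 z 0.1188
along -0.0167 z 0.1908
along -0.0099 z 0.1941
along -0.0038 z 0.1087
along 0.0101 z 0.1104
```

```bash
python3 -m handwheel '0 0 0 0 .8;0 0 0 0 .7;0 0 0 0 .67;0 0 0 0 .66;0 0 0 0 .66;0 0 0 0 .66;0 0 0 0 .658;0 0 0 0 .657;0 0 0 0 .657;0 0 0 0 .657' 20; python3 rod.py;python3 -m handwheel '0.008 0 0 0 .657;.012 0 0 0 .657;.014 0 0 0 .657;.015 0 0 0 .657;.015 0 0 0 .657;.015 0 0 0 .656;.015 0 0 0 .655;.015 0 0 0 .655;.015 0 0 0 .655;.015 0 0 0 .655' 20; python3 rod.py
python3 - <<'E'
from h import *
cv2.imwrite("pics/side_a.png",cams.capture("side")[:,:,::-1])
a=cv2.imread("pics/side_a.png")
h=cv2.cvtColor(a,cv2.COLOR_BGR2HSV)[165:225,180:225]
# brownish handle px & grey blade px row by row
for r in range(0,60,3): print(165+r,' '.join(f"{x[0]:3d}/{x[1]:3d}/{x[2]:3d}" for x in h[r,2:40:3]))
E
```

```text
time_s: 17.73
tool_pos: [0.4344, -0.0052, 0.1673]
eef_rot: [0.0, 0.998, 0.067, -0.0]
wrist_force: [-0.2, -0.4, -5.1]
width: 0.0291
T mean [-0.0109 -0.0047 -0.0117] w 0.029392481374377204
time_s: 18.77
tool_pos: [0.4493, -0.0032, 0.1674]
eef_rot: [0.0, 0.998, 0.067, 0.0]
wrist_force: [0.7, -0.2, -5.9]
width: 0.0295
T mean [-0.0077 -0.005   0.0118] w 0.029357115421767655
165   3/ 47/ 49  15/147/118   0/  0/255  13/ 57/129  30/ 22/ 47  15/ 18/ 57  20/ 27/ 57 175/ 36/ 43  14/ 32/150  22/ 15/254  18/ 35/196  12/ 38/ 88  13/ 48/ 64
168  13/ 35/ 66  17/ 36/ 64  18/ 25/206  12/ 45/ 74  13/ 44/ 41  18/ 30/ 43   8/ 19/ 53  10/ 33/ 47  15/ 28/ 54  19/ 35/ 58  18/ 48/ 64  18/ 46/ 66  18/ 56/ 68
171  21/ 41/ 88  11/ 37/ 75  19/ 27/209  17/ 62/182  18/ 26/ 50  10/ 18/ 42  20/ 35/ 44  30/ 17/ 44   9/ 40/ 45  17/ 38/ 60  21/ 39/ 65   9/ 36/ 70  18/ 47/ 70
174  11/ 33/ 86  18/ 40/ 82  17/ 36/129  18/147/120  16/ 88/ 99  13/ 39/ 46   0/ 31/ 50   8/ 23/ 44   5/ 57/ 49  12/ 48/ 53  17/ 34/ 53  12/ 37/ 69  12/ 39/ 65
177  17/ 25/ 71   6/ 38/ 68  18/ 41/ 74  18/111/122  17/131/138  15/ 20/ 77 174/ 29/ 44 
[... 1771 characters left out ...]
  19/ 86/ 62  13/116/ 64  13/138/ 87  14/142/ 95  16/151/101
213   5/ 32/ 48  12/ 49/ 52  17/ 42/ 43  16/138/ 98  15/151/135  14/152/106  13/150/ 73  18/ 24/130  24/ 38/ 94  16/ 66/136  15/ 93/107  15/ 75/125  15/ 93/110
216 177/ 50/ 46   9/ 41/ 44  13/129/ 79  13/144/124  15/ 85/168  20/ 50/101  16/ 42/141  18/ 26/127  15/ 31/ 83  16/ 54/155  17/ 66/139  14/ 80/124  15/ 89/114
219  17/105/ 68  14/171/124  16/ 34/230  22/ 28/230  20/ 19/244  18/ 47/ 93  15/107/ 43  18/ 77/ 33  10/ 26/118  12/ 92/ 61  16/142/ 79  16/147/ 90  15/132/ 91
222  14/ 89/114  21/ 36/165  24/ 21/243  15/ 84/139  19/ 55/ 51  18/ 44/ 29  26/ 60/ 30  13/ 54/ 33  16/ 29/133  17/ 50/ 97  22/ 42/108  17/ 55/ 93  14/ 72/ 53
```

```bash
python3 tilt.py .4493 -.0032 7.7 .018 200 203 205.5 222;python3 tilt.py .4493 -.0032 7.7 .01 190.5 174 199.5 198
python3 - <<'E'
from h import *
b=cv2.imread("pics/side_a.png")[150:240,165:240];cv2.imwrite("pics/c4.png",cv2.resize(b,None,fx=6.5,fy=6.5,interpolation=cv2.INTER_CUBIC))
E
```

```text
along -0.0082 z 0.1059
along -0.0016 z 0.0401
along -0.0196 z 0.1884
along -0.0078 z 0.1145
```

View pics/c4.png

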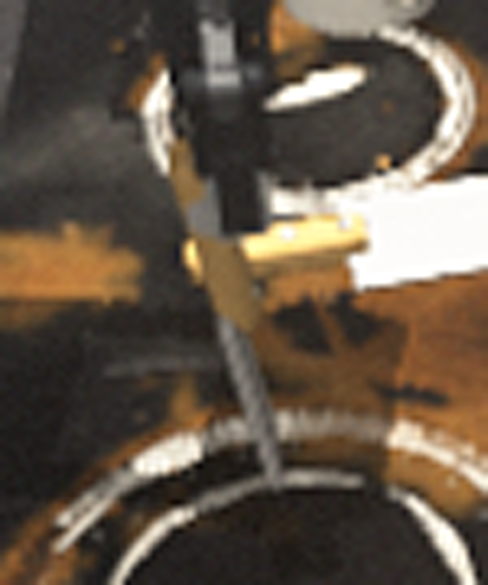

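```bash
python3 -m handwheel '0.004 0 0 0 .654;0 0 0 0 .654;.004 0 0 0 .654;0 0 0 0 .654;.004 0 0 0 .654;0 0 0 0 .654;0.002 0 0 0 .654;0 0 0 0 .654;0 0 0 0 .654;0 0 0 0 .654' 20; python3 -m handwheel '0 0 0 0 .654;0 0 0 0 .656;0 0 0 0 .66;0 0 0 0 .665;0 0 0 0 .67;0 0 0 0 .68;0 0 0 0 .7;0 0 0 0 .8;0 0 0 0 1;0 0 0 0 1' 90; python3 rod.py
python3 - <<'E'
from h import *
a=cams.capture("side");cv2.imwrite("pics/side_b.png",a[:,:,::-1])
h=cv2.cvtColor(a,cv2.COLOR_RGB2HSV)[165:225,180:225]
for r in range(0,60,3): print(165+r,' '.join(f"{x[1]:3d}/{x[2]:3d}" for x in h[r,8:30:1]))
E
```

```text
time_s: 19.85
tool_pos: [0.449, -0.0032, 0.1672]
eef_rot: [-0.0, 0.998, 0.067, -0.0]
wrist_force: [-0.2, -0.4, -4.2]
width: 0.03
time_s: 20.68
tool_pos: [0.4492, -0.0032, 0.1672]
eef_rot: [0.0, 0.998, 0.067, -0.0]
wrist_force: [-0.4, 0.2, -4.7]
width: 0.0244
T mean [ 0.0178 -0.0339 -0.0333] w 0.024499691199439146
165   0/255  15/246  21/252  62/149  47/ 38  18/ 42   6/ 43  36/ 43  17/ 46  28/ 64  30/ 68  16/ 62  25/ 62  33/ 62  33/ 47  43/ 47  27/ 38  23/ 68  38/146  36/207  16/255  17/254
168  25/208  40/183  41/200  44/ 76  30/ 69  31/ 83  38/ 53  37/ 41  39/ 39  39/ 46  28/ 54  27/ 56  28/ 55  36/ 56  45/ 45  43/ 42  36/ 43  46/ 44  20/ 52  27/ 56  45/ 63  27/ 56
171  26/208  29/214  36/219  42/211 117/107 105/ 90  68/ 60  34/ 38  41/ 44  24/ 43  34/ 45  62/ 41  46/ 44  36/ 42  34/ 45  28/ 45  34/ 45  30/ 42  38/ 47  22/ 59  36/ 56  45/ 62
174  32/127  28/222  27/234 124/132 131/128 127/122  90/ 94   0/ 36  30/ 42  48/ 48  36/ 50  17/ 45  30/ 43  43/ 47  33/ 47  51/ 45  38/ 40  46/ 39  50/ 46  34/ 53  39/ 59  46/ 55
177  28/ 72  31/ 73  45/ 90 103/116 136/142 129/150 137/143 123/1
[... 2114 characters left out ...]
  91/ 67 134/ 99 156/132 154/136 150/133 154/129 153/125 151/105 149/ 82 160/ 75 164/ 73 110/ 79  47/113  24/118  30/109  33/ 86  71/ 93  67/130  54/151  66/135
216 129/ 79 154/106 169/119 153/122 102/147 104/150  85/168  90/144  67/129  48/ 96  40/152  39/145  42/141  31/157  32/160  21/131  26/117  26/106  34/111  37/165  43/174  50/152
219  39/230  25/237  32/231  27/230  29/229  23/232  18/244  31/231  35/ 94  47/ 92  79/ 61 110/ 37 115/ 40  65/ 43  69/ 48  37/ 55  26/118  23/120  24/105  33/ 61 103/ 47  99/ 59
222  20/244  34/208  42/217  84/137  65/106  50/ 41  46/ 50  45/ 34  94/ 30  35/ 29  94/ 30  66/ 35  53/ 29  58/ 35 112/ 25  55/ 28  35/ 59  24/115  23/121  23/101  47/ 71  34/ 90
```

```bash
python3 tilt.py .4492 -.0032 7.7 .018 198.3 201 204.5 222 ;python3 tilt.py .4492 -.0032 7.7 .01 190.8 175.5 197.3 198; python3 tilt.py .4492 -.0032 7.7 .018 206.5 229
```

```text
along -0.0113 z 0.1129
along -0.0039 z 0.0406
along -0.0194 z 0.1841
along -0.0127 z 0.1154
along -0.0014 z 0.0146
```

```bash
python3 go.py .5605 .16 .203 8.5
```

```text
t 20.9333 tcp [ 0.4493 -0.0032  0.1673] yaw 7.72 q6 1.3320965506862965 w 0.024346063833631724 F [-0.5311 -0.6023 -5.3772] T [ 0.0186  0.0012 -0.0207] tilt [0. 0.]
shift [ 0.1321 -0.1468] -0.0357239524609925 twist -0.7842385105292857
```

```bash
python3 -m handwheel '0 0 -.018 0 1;.01 -.02 -.036 -.4 1;.03 -.04 -.036 -.8 1;.05 -.06 -.036 -.8 1;.07 -.08 -.036 -.8 1;.09 -.1 -.036 -.8 1;.11 -.12 -.036 -.8 1;.125 -.138 -.036 -.8 1;.132 -.1468 -.036 -.8 1;.132 -.1468 -.036 -.8 1' 90; python3 -m handwheel '0 0 0 0 1;0 0 0 0 1;0 0 0 0 1;0.006 0 0 0 1;0.012 0 0 0 1;.018 0 0 0 1;.024 0 0 0 1;.03 0 0 0 1;.03 0 0 0 1;.03 0 0 0 1'; python3 snap.py c5 185,120 215,110; python3 go.py .607 .167 .203 8.5
```

```text
time_s: 21.77
tool_pos: [0.5618, 0.1621, 0.2032]
eef_rot: [-0.001, 0.997, 0.075, 0.001]
wrist_force: [0.4, 0.3, -4.4]
width: 0.0244
time_s: 22.6
tool_pos: [0.5906, 0.1645, 0.2032]
eef_rot: [-0.0, 0.997, 0.074, 0.0]
wrist_force: [0.9, -0.2, -5.3]
width: 0.0243
t 22.7 tcp [0.5897 0.1644 0.203 ] yaw 8.52 q6 1.6228909391906106 w 0.024317621432556648 F [ 0.1563 -0.8226 -5.2729] T [ 0.0069 -0.0074  0.0429] tilt [ 0.     -0.0005]
shift [0.0174 0.    ] 2.282207449555429e-05 twist 0.018126043289445448
```

View pics/c5.png

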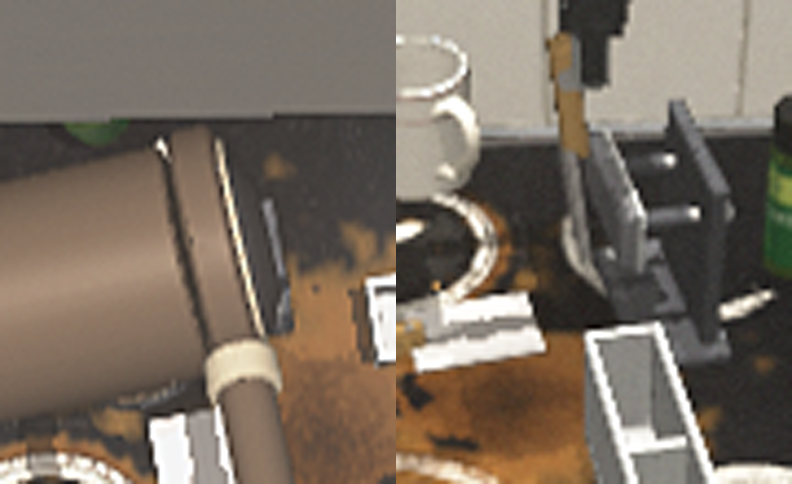

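```bash
cat > pad.py <<'E'
# pad travel from side view: match patch of near felt end (reference side0.png = rest)
from h import *
def proj(P):
    i=cams.camera_info("side");T=i["world_from_camera"];c=T[:3,:3].T@(np.array(P)-T[:3,3]);f=192/np.tan(np.radians(i["fov_y"]/2));return np.array([f*c[0]/c[2]+i["cx"],f*c[1]/c[2]+i["cy"]])
n=np.array([.989,.148,0]);t=np.array([.148,-.989,0]);E0=np.array([.607,.167,.1])+.05*t
v=(proj(E0+.01*n)-proj(E0))
ref=cv2.imread("pics/side0.png");u0,v0=proj(E0);
x0,y0,x1,y1=261,150,274,176
up=lambda a:cv2.resize(a,None,fx=8,fy=8,interpolation=cv2.INTER_CUBIC)
im=np.mean([cams.capture("side").astype(np.float32) for _ in range(3)],0)[:,:,::-1].astype(np.uint8)
m=14
r=cv2.matchTemplate(up(im[y0-m:y1+m,x0-m:x1+m]),up(ref[y0:y1,x0:x1]),cv2.TM_CCOEFF_NORMED)
_,s,_,l=cv2.minMaxLoc(r);d=np.array(l)/8-m
print("shift px",d,"score",s,"px per 10mm",v,"travel mm",10*(d@v)/(v@v))
E
python3 pad.py; python3 -m handwheel '.003 0 0 0 1;.006 0 0 0 1;.009 0 0 0 1;.01 0 0 0 1;.012 0 0 0 1;.013 0 0 0 1;.014 0 0 0 1;.015 0 0 0 1;.015 0 0 0 1;.015 0 0 0 1'; python3 pad.py; python3 go.py
```

```text
shift px [0.125 0.125] score 0.8167652487754822 px per 10mm [ 3.6167 -0.4957] travel mm 0.29274918291282076
time_s: 23.68
tool_pos: [0.6048, 0.1667, 0.2032]
eef_rot: [0.0, 0.997, 0.074, -0.0]
wrist_force: [-1.2, -0.5, -5.5]
width: 0.0246
shift px [-12.25  10.  ] score 0.491828978061676 px per 10mm [ 3.6167 -0.4957] travel mm -36.966072376484206
t 23.8333 tcp [0.6047 0.1667 0.2032] yaw 8.52 q6 1.6216581007793065 w 0.024397947890677493 F [ 0.0748 -0.218  -4.8501] T [0.0534 0.018  0.0259] tilt [ 0.     -0.0001]
```

Run:
```python
from h import *
a=cams.capture("side")[:,:,::-1];cv2.imwrite("pics/side_c.png",a)
b=cv2.imread("pics/side0.png")
cv2.imwrite("pics/c6.png",np.hstack([cv2.resize(q[120:205,240:305],None,fx=6,fy=6,interpolation=cv2.INTER_CUBIC) for q in(b,a)]))
```

```text
(no output)
```

View pics/c6.png

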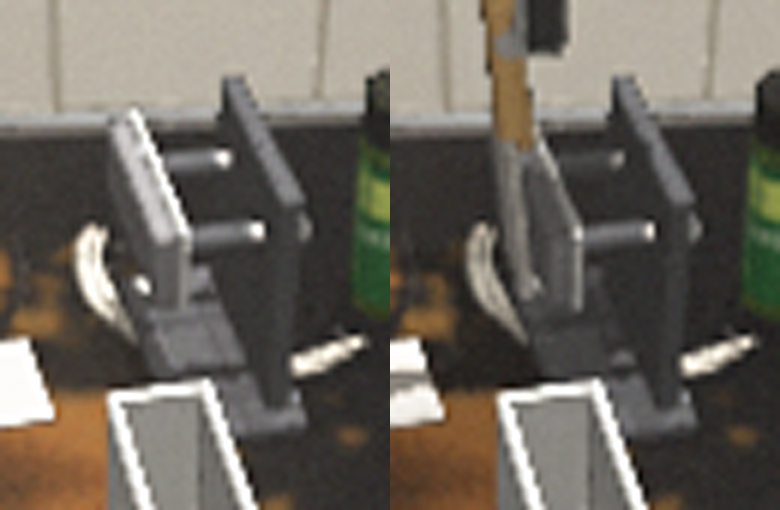

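```bash
cat > pad.py <<'E'
# pad travel: right edge of the pad's bright backing plate, rows 161-169 of the side view, against side0.png at rest
from h import *
def edge(im):
    g=im[161:170,262:288].astype(float).mean(2);g=g.mean(0);d=np.diff(g)
    k=int(np.argmin(d));
    y=d[k-1:k+2];o=.5*(y[0]-y[2])/(y[0]-2*y[1]+y[2]);return 262.5+k+o,g.astype(int)
r,g0=edge(cv2.imread("pics/side0.png"));im=np.mean([cams.capture("side").astype(float) for _ in range(3)],0);e,g=edge(im)
print(g0);print(g);print("travel mm",(e-r)/.362,"edge",r,e)
E
python3 pad.py
```

```text
[ 85 117 111  77  90  91  88  96 131 122  90  93  85  67  55  52  53  54
  54  54  52  51  54  56  60  62]
[116 100  84  69  72  85  86  81  98 133  72  60  62  55  48  46  47  46
  46  46  46  46  46  48  55  57]
travel mm 20.129342356613467 edge 264.37835249042143 271.6651744235155
```

```bash
cat > pad.py <<'E'
# pad travel: bright line of the pad's backing plate, rows 161-169 of the side view, against side0.png at rest
from h import *
def edge(im):
    g=im[161:170,262:288].astype(float).mean(2).mean(0);k=6+int(np.argmax(g[6:20]))
    w=np.clip(g[k-1:k+2]-90,0,None);return 262+k+(w@[-1,0,1])/w.sum(),g.astype(int)
r,g0=edge(cv2.imread("pics/side0.png"));im=np.mean([cams.capture("side").astype(float) for _ in range(3)],0);e,g=edge(im)
print(g[6:20],"travel mm",(e-r)/.362)
E
python3 pad.py;  python3 -m handwheel '.001 0 0 0 1;.002 0 0 0 1;.003 0 0 0 1;.004 0 0 0 1;.005 0 0 0 1;.006 0 0 0 1;.006 0 0 0 1;.006 0 0 0 1;.006 0 0 0 1;.006 0 0 0 1'; python3 pad.py; python3 go.py
```

```text
[ 85  80  98 133  71  60  61  55  48  46  46  46  46  47] travel mm 1.4207588785471592
time_s: 25.02
tool_pos: [0.6107, 0.1675, 0.2032]
eef_rot: [0.0, 0.997, 0.074, -0.0]
wrist_force: [-0.1, -0.8, -5.4]
width: 0.0243
[ 85  87  81  94 128  92  56  53  48  46  47  45  46  47] travel mm 4.515169674175248
t 25.1667 tcp [0.6107 0.1676 0.2033] yaw 8.52 q6 1.6211811571156203 w 0.024351461886872903 F [-0.7225 -0.2329 -5.4401] T [-0.0091  0.0731 -0.0174] tilt [-0. -0.]
```

```bash
python3 -m handwheel '.001 0 0 0 1;.002 0 0 0 1;.003 0 0 0 1;.004 0 0 0 1;.004 0 0 0 1;.004 0 0 0 1;.004 0 0 0 1;.004 0 0 0 1;.004 0 0 0 1;.004 0 0 0 1'; python3 pad.py; python3 go.py
```

```text
time_s: 26.0
tool_pos: [0.6147, 0.1681, 0.2033]
eef_rot: [-0.0, 0.997, 0.074, -0.0]
wrist_force: [-0.8, -0.2, -5.5]
width: 0.0242
[ 74  83  84  79  98 134  67  48  49  46  47  46  47  46] travel mm 6.936672261059836
t 26.15 tcp [0.6147 0.1681 0.2033] yaw 8.51 q6 1.620853241385242 w 0.02456448827713879 F [-0.4901  0.423  -5.7955] T [ 0.0169  0.0638 -0.0211] tilt [ 0. -0.]
```

```bash
python3 -m handwheel '.001 0 0 0 1;.002 0 0 0 1;.003 0 0 0 1;.003 0 0 0 1;.003 0 0 0 1;.003 0 0 0 1;.003 0 0 0 1;.003 0 0 0 1;.003 0 0 0 1;.003 0 0 0 1'; python3 pad.py
python3 - <<'E'
from h import *
a=cams.capture("side");h=a[125:182:3,240:275].mean(2).astype(int)
b=cv2.imread("pics/side0.png")[125:182:3,240:275].mean(2).astype(int)
for r in range(19): print(125+3*r,*[f"{x:3d}" for x in h[r,4:]]);
E
```

```text
time_s: 26.98
tool_pos: [0.6177, 0.1686, 0.2033]
eef_rot: [0.0, 0.997, 0.074, 0.0]
wrist_force: [-0.2, 0.3, -4.8]
width: 0.0244
[ 66  81  84  81  84 114 131  45  47  46  47  47  47  46] travel mm 9.125191373204583
125 174 171 176 169 150 150 171 173 174 175 176 176 177 174 175 177 164  87 105 121 109  98 107  82  42  42  45  45  44  73 141
128 175 172 174 170 151 149 167 170 174 171 179 172 171 173 176 175 162  82 104 112 115 114 105 102  71  79 131 140 140 138 172
131 171 175 176 171 154 143 169 176 175 173 175 174 172 171 175 176 165  78 103 103 107 102  93 102 179 175 174 172 171 171 176
134 173 171 172 168 158 142 160 174 176 171 175 174 176 173 174 176 166  84 101 106 110 105  92 108 183 174 172 174 176 173 172
137 178 174 173 174 165 136 154 165 167 167 162 156 152 157 166 163 127  75  98 107 108 103  94 115 180 171 166 164 164 165 168
140 162 160 157 162 159 161 159 157 158 157 156 159 157 145  82  89  88  88  94 104 106 103  98 103 123 116 109 114 112 111 114
143  62  49  51  52  50  49  44  46  47  46  48  45  44  50  47  49  65  94  99 115 110  97  98 110 131  37  43  44  4
[... 845 characters left out ...]
  41  45  62 101 123 115  55  63  68  82  87  82  83 116 127
167  62  59  71  72  79  71  63  53  53  96 172 173 150 168 115  35  65  76 101 138 111 122  87  72  67  81  84  81  87 124 152
170  52  57  64  73  75  67  52  47  43  48  78 128 157 139 158 143  52  62  59  63  75  76  76  74  67  68  72  69  74 107  93
173 101  99 100 101 100  86  71  57  52  51  56  47  41  55  97 122 124  84  55  60  60  62  59  58  57  50  50  51  50  53  49
176  76  65  67  65  65  61  61  57  60  52  47  45  36  38  34  36  49  77  91  57  60  63  74  74  73  69  66  67  70  64  59
179  49  53  46  40  44  48  49  47  41  43  45  44  43  40  35  39  35  36  40  41  53  55  57  63  68  71  70  65  65  68  69
```

```bash
python3 tilt.py .6177 .1686 8.5 .018 260.2 143 261.2 161; python3 tilt.py .6177 .1686 8.5 .01 260.6 125 260.9 137
python3 - <<'E'
from h import *
a=cams.capture("side");cv2.imwrite("pics/side_d.png",a[:,:,::-1])
h=a[100:140:3,240:275].mean(2).astype(int)
for r in range(0,14): print(100+3*r,*[f"{x:3d}" for x in h[r,8:]]);
E
```

```text
along -0.0226 z 0.1528
along -0.0193 z 0.093
along -0.02 z 0.2024
along -0.0189 z 0.1659
100 130 146 175 171 171 168 170 170 171 169 177 161  30  42  48  42  41  45  45  44  41  45  47  53  69 108 141
103 132 144 183 175 175 171 177 175 176 175 174 179 171 110  40  37  48  44  45  48  52  70  51  55  56  65  99
106 134 149 177 173 176 176 173 174 175 175 177 177 178 160  34  47  48  45  50  48  44  44  45  43  48  52  63
109 137 150 180 176 176 174 174 174 176 174 174 175 176 178 178 135  45  43  44  47  44  46  45  46  46  45  50
112 141 156 180 178 178 177 177 177 176 178 175 176 178 178 162  43  40  43  45  48  46  45  45  45  47  45  44
115 146 152 182 178 176 174 176 176 176 174 174 178 176 177 162  45  45  41  47  52  45  48  44  51  49  48  42
118 141 150 179 176 176 173 174 175 173 176 176 160  67 102  99 105 106 105 107  98  41  43  46  42  42  53 117
121 146 153 179 173 174 176 176 174 174 176 180 161  66  92 105 108 106 103 109  92  38  46  45  46  43  57 115
124 146 149 167 176 174 174 174 176 177 173 178 169 112  89 104 111 102  88 105  81  38  45  46  44  43  49  97
127 153 148 170 176 173 171 176 176 176 173 177 178 164  83 105 117 116 109 109  93  52  53  54  68  69  98 181
130 149 145 169 175 176 172 176 175 172 176 174 176 162  83 104 106 108 101  91 104 182 178 177 172 172 174 172
133 151 141 162 175 173 175 176 175 175 177 174 177 162  79 102 104 105 101  94 105 179 175 172 172 172 171 172
136 156 139 164 175 174 172 180 173 175 174 175 177 163  73 100 109 107 105 100 121 186 180 176 168 169 172 171
139 174 167 174 180 182 181 182 184 180 175 147 130  66  87  96 103 108 101  97 116 161 157 155 157 160 158 157
```

```bash
python3 -m handwheel '.0005 0 0 0 1;.0015 0 0 0 1;.0015 0 0 0 1;.0015 0 0 0 1;.0015 0 0 0 1;.0015 0 0 0 1;.0015 0 0 0 1;.0015 0 0 0 1;.0015 0 0 0 1;.0015 0 0 0 1'; python3 pad.py; python3 -m handwheel '-.005 0 0 0 1;-.015 0 0 0 1;-.03 0 0 0 1;-.045 0 0 0 1;-.06 0 0 0 1;-.075 0 0 0 1;-.08 0 0 -7 1;-.08 0 0 -14 1;-.08 0 0 -21 1;-.08 0 0 -28 1'; python3 pad.py;python3 -m handwheel '0 0 0 -7 1;0 0 0 -14 1;0 0 0 -21 1;0 0 0 -28 1;0 0 0 -35 1;0 0 0 -42 1;0 0 0 -49 1;0 0 0 -56 1;0 0 0 -63 1;0 0 0 -70 1';python3 -m handwheel '0 0 0 -7 1;0 0 0 -14 1;0 0 0 -21 1;0 0 0 -28 1;0 0 0 -35 1;0 0 0 -42 1;0 0 0 -49 1;0 0 0 -56 1;0 0 0 -63 1;0 0 0 -70 1'; python3 go.py .59 .1644 .203 188.5
```

```text
time_s: 28.07
tool_pos: [0.6192, 0.1688, 0.2033]
eef_rot: [0.0, 0.997, 0.074, -0.0]
wrist_force: [-0.9, -0.9, -5.0]
width: 0.0244
[ 67  79  83  82  81 100 129  49  48  46  47  47  47  47] travel mm 9.565280716269601
time_s: 29.05
tool_pos: [0.5394, 0.1569, 0.2037]
eef_rot: [0.0, 0.949, 0.316, 0.001]
wrist_force: [0.6, -0.2, -4.5]
width: 0.0246
[ 83  86 115 132  84  87  80  62  50  48  49  48  48  48] travel mm 0.8249469367104448
time_s: 30.03
tool_pos: [0.5397, 0.1569, 0.2033]
eef_rot: [-0.0, 0.597, 0.802, -0.0]
wrist_force: [0.2, -0.2, -5.0]
width: 0.0246
time_s: 30.87
tool_pos: [0.5396, 0.1569, 0.2032]
eef_rot: [-0.0, 0.029, 1.0, -0.0]
wrist_force: [0.9, 0.6, -4.0]
width: 0.0242
t 30.8667 tcp [0.5396 0.1569 0.2032] yaw 176.67 q6 -1.3072768311804268 w 0.02422107413097607 F [ 0.8723  0.616  -4.0485] T [-0.0065  0.0171 -0.0127] tilt [-0.0002 -0.0001]
shift [-0.0499  0.0104] 0.00023694047903319304 twist -11.825496630397708
```

```bash
python3 -m handwheel '0 0 0 -6 1;0 0 0 -11.8 1;-.008 .0017 0 -11.8 1;-.016 .0034 0 -11.8 1;-.024 .005 0 -11.8 1;-.032 .0067 0 -11.8 1;-.04 .0084 0 -11.8 1;-.048 .01 0 -11.8 1;-.0499 .0104 0 -11.8 1;-.0499 .0104 0 -11.8 1';python3 pad.py;python3 go.py; python3 -m handwheel '-.002 0 0 0 1;-.004 0 0 0 1;-.006 0 0 0 1;-.008 0 0 0 1;-.01 0 0 0 1;-.01 0 0 0 1;-.01 0 0 0 1;-.01 0 0 0 1;-.01 0 0 0 1;-.01 0 0 0 1';python3 pad.py
```

```text
time_s: 31.7
tool_pos: [0.5914, 0.1644, 0.2031]
eef_rot: [0.0, -0.072, 0.997, -0.0]
wrist_force: [-0.2, -0.2, -4.9]
width: 0.024
[ 85  81  99 130  94  84  78  59  46  47  47  46  47  47] travel mm 1.601000131851635
t 31.85 tcp [0.59   0.1642 0.203 ] yaw -171.7 q6 -1.515348686986633 w 0.02443562288580296 F [-1.5954  0.1083 -5.0702] T [-0.0409  0.0318  0.0021] tilt [-0.0006 -0.0001]
time_s: 32.68
tool_pos: [0.6004, 0.1658, 0.2033]
eef_rot: [0.0, -0.072, 0.997, 0.0]
wrist_force: [-0.8, -0.5, -5.4]
width: 0.0244
[ 70  83  84  79  98 134  89  54  47  47  46  46  46  46] travel mm 6.956899826990938
```

```bash
python3 -m handwheel '-.001 0 0 0 1;-.002 0 0 0 1;-.003 0 0 0 1;-.004 0 0 0 1;-.0045 0 0 0 1;-.0045 0 0 0 1;-.0045 0 0 0 1;-.0045 0 0 0 1;-.0045 0 0 0 1;-.0045 0 0 0 1';python3 pad.py; python3 go.py
```

```text
time_s: 33.67
tool_pos: [0.6048, 0.1664, 0.2032]
eef_rot: [-0.0, -0.072, 0.997, 0.0]
wrist_force: [-1.1, -0.0, -5.0]
width: 0.0242
[ 67  68  82  84  80  95 127  87  45  46  46  46  46  46] travel mm 9.811753511063293
t 33.8167 tcp [0.6048 0.1664 0.2033] yaw -171.69 q6 -1.5168406345529981 w 0.024295795111019865 F [ 0.2726  0.4799 -4.7788] T [-0.0053  0.1354  0.0148] tilt [-0.  0.]
```

```bash
python3 -m handwheel '-.0005 0 0 0 1;-.001 0 0 0 1;-.001 0 0 0 1;-.001 0 0 0 1;.003 0 0 0 1;.01 0 0 0 1;.025 0 0 0 1;.04 0 -.01 0 1;.055 0 -.03 0 1;.06 0 -.047 0 1'; python3 go.py .628 -.154 .25 187.1
```

```text
time_s: 34.65
tool_pos: [0.5419, 0.1571, 0.2497]
eef_rot: [-0.003, -0.073, 0.997, -0.0]
wrist_force: [-1.1, 0.7, -3.8]
width: 0.0245
t 34.65 tcp [0.5419 0.1571 0.2497] yaw -171.67 q6 -1.5110317007910654 w 0.024533713791418246 F [-1.0664  0.6783 -3.8267] T [-0.08    0.284   0.0154] tilt [-0.0027 -0.0004]
shift [-0.0402 -0.3203] -0.00034907717109924907 twist -358.773913547661
```

```bash
python3 -m handwheel '-.002 -.02 0 .6 1;-.006 -.05 0 1.2 1;-.01 -.085 0 1.2 1;-.015 -.12 0 1.2 1;-.02 -.155 0 1.2 1;-.025 -.19 0 1.2 1;-.03 -.225 0 1.2 1;-.034 -.26 0 1.2 1;-.038 -.295 0 1.2 1;-.04 -.32 0 1.2 1'; python3 -m handwheel '0 0 0 0 1;0 0 0 0 1;0 0 0 0 1;0 0 0 0 1;0 0 0 0 1;0 0 0 0 1;0 0 0 0 1;0 0 0 0 1;0 0 0 0 1;0 0 0 0 1'; python3 go.py .628 -.154 .25 187.1; python3 snap.py c7 290,130 255,130
```

```text
time_s: 35.48
tool_pos: [0.6315, -0.1566, 0.2504]
eef_rot: [0.001, -0.061, 0.998, -0.001]
wrist_force: [-0.3, 0.2, -5.0]
width: 0.0246
time_s: 36.32
tool_pos: [0.6314, -0.1529, 0.2503]
eef_rot: [0.0, -0.062, 0.998, -0.0]
wrist_force: [-0.1, 0.3, -4.9]
width: 0.0243
t 36.3167 tcp [ 0.6314 -0.1529  0.2503] yaw -172.86 q6 -1.9999159582678776 w 0.02427069904368924 F [-0.1241  0.3399 -4.9142] T [ 0.0239  0.0119 -0.0353] tilt [ 0. -0.]
shift [ 0.0035 -0.0007] 0.0003314095030118036 twist -359.9623441619708
```

View pics/c7.png

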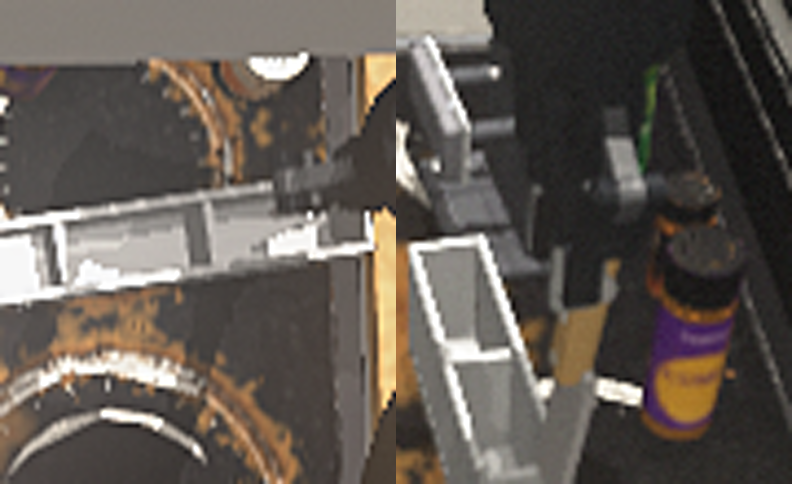

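```bash
python3 -m handwheel '.003 0 0 0 1;.006 -.001 0 0 1;.009 -.001 0 0 1;.009 -.001 0.005 0 1;.009 -.001 0.01 0 1;.009 -.001 0.016 0 1;.009 -.001 0.022 0 1;.009 -.001 0.028 0 1;.009 -.001 0.034 0 1;.009 -.001 0.036 0 1'; python3 go.py;  python3 - <<'E'
from h import *
a=cams.capture("side");cv2.imwrite("pics/c8.png",cv2.resize(a[170:300,225:345,::-1],None,fx=4.6,fy=4.6,interpolation=cv2.INTER_CUBIC))
E
```

```text
time_s: 37.25
tool_pos: [0.6217, -0.1549, 0.2123]
eef_rot: [-0.001, -0.062, 0.998, 0.001]
wrist_force: [-0.0, 0.7, -5.2]
width: 0.0243
t 37.25 tcp [ 0.6217 -0.1549  0.2123] yaw -172.88 q6 -2.0071620925102898 w 0.024313684490278823 F [-0.001   0.7436 -5.1894] T [-0.0276  0.0512  0.0527] tilt [-0.0013  0.0005]
```

View pics/c8.png

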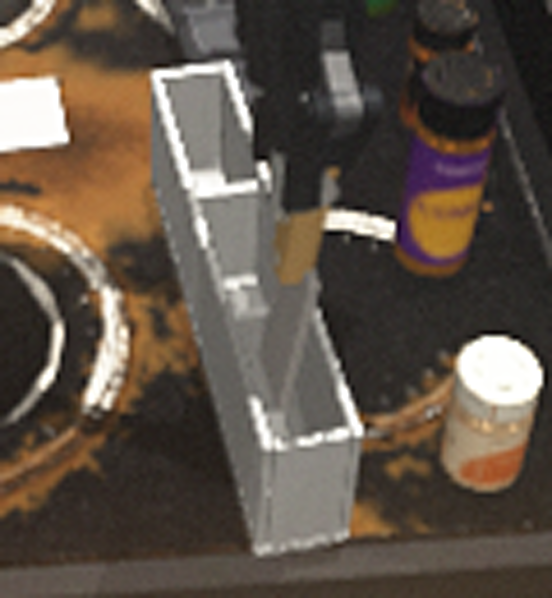

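```bash
python3 -m handwheel '.002 0 .006 0 1;.004 0 .012 0 1;.004 0 .018 0 1;.004 0 .024 0 1;.004 0 .03 0 1;.004 0 .036 0 1;.004 0 .042 0 1;.004 0 .048 0 1;.004 0 .052 0 1;.004 0 .052 0 1'; python3 go.py
```

```text
time_s: 38.13
tool_pos: [0.6177, -0.1554, 0.1607]
eef_rot: [-0.001, -0.062, 0.998, 0.0]
wrist_force: [0.1, -0.0, -5.1]
width: 0.0245
t 38.1333 tcp [ 0.6177 -0.1554  0.1607] yaw -172.88 q6 -2.009870069720652 w 0.024539871265921283 F [ 0.1436 -0.0462 -5.0723] T [0.0203 0.0762 0.0386] tilt [-0.0012  0.0005]
```

```bash
python3 -m handwheel '-.003 0 0 0 1;-.006 0 0 0 1;-.006 0 .002 0 1;-.006 0 .004 0 1;-.006 0 .006 0 1;-.006 0 .007 0 1;-.006 0 .008 0 1;-.006 0 .009 0 1;-.006 0 .009 0 1;-.006 0 .009 0 1'; python3 go.py
```

```text
time_s: 38.97
tool_pos: [0.6245, -0.155, 0.1532]
eef_rot: [0.0, -0.062, 0.998, 0.0]
wrist_force: [-0.5, 0.6, -5.6]
width: 0.0244
t 38.9667 tcp [ 0.6245 -0.155   0.1532] yaw -172.89 q6 -2.0058931320814857 w 0.024387618992582596 F [-0.4809  0.6138 -5.6155] T [-0.0296  0.0673  0.0839] tilt [0. 0.]
```

```bash
python3 -m handwheel '0 0 .001 0 1;0 0 .002 0 1;0 0 .003 0 1;0 0 .004 0 1;0 0 .005 0 1;0 0 .006 0 1;0 0 .006 0 1;0 0 .006 0 1;0 0 .006 0 1;0 0 .006 0 1'; python3 go.py
```

```text
time_s: 39.8
tool_pos: [0.6246, -0.155, 0.1473]
eef_rot: [0.0, -0.062, 0.998, -0.0]
wrist_force: [0.0, -0.4, -5.1]
width: 0.0246
t 39.8 tcp [ 0.6246 -0.155   0.1473] yaw -172.88 q6 -2.0058953993326174 w 0.024647586107661285 F [ 0.0034 -0.4086 -5.1148] T [-0.0203  0.0426 -0.0074] tilt [ 0.0001 -0.    ]
```

```bash
python3 -m handwheel '0 0 .001 0 1;0 0 .002 0 1;0 0 .003 0 1;0 0 .004 0 1;0 0 .004 0 1;0 0 .004 0 1;0 0 .004 0 1;0 0 .004 0 1;0 0 .004 0 1;0 0 .004 0 1'; python3 go.py
```

```text
time_s: 40.63
tool_pos: [0.6248, -0.155, 0.1436]
eef_rot: [0.0, -0.062, 0.998, -0.0]
wrist_force: [0.1, -0.5, -1.6]
width: 0.0245
t 40.6333 tcp [ 0.6248 -0.155   0.1436] yaw -172.88 q6 -2.005893196951529 w 0.02450008359029914 F [ 0.0608 -0.5287 -1.6127] T [ 0.0858 -0.0118  0.0149] tilt [ 0.0003 -0.0001]
```

```bash
python3 -m handwheel '0 0 0 0 .7;0 0 0 0 .65;0 0 0 0 .62;0 0 0 0 .58;0 0 0 0 .5;0 0 0 0 .4;0 0 0 0 .3;0 0 0 0 .3;0 0 0 0 .3;0 0 0 0 .3' 30;python3 go.py; python3 -m handwheel '0 0 -.01 0 .3;0 0 -.02 0 .3;0 0 -.03 0 .3;0 0 -.045 0 .3;0 0 -.06 0 .3;0 0 -.08 0 .3;0 0 -.1 0 .3;0 0 -.12 0 .3;0 0 -.12 0 0;0 0 -.12 0 0' ;python3 go.py .4225 .1405 .25 8.5
```

```text
time_s: 41.47
tool_pos: [0.6246, -0.155, 0.1433]
eef_rot: [0.0, -0.062, 0.998, -0.0]
wrist_force: [0.6, -0.4, 1.1]
width: 0.0597
t 41.4667 tcp [ 0.6246 -0.155   0.1433] yaw -172.88 q6 -2.005890801193871 w 0.05971375612078167 F [ 0.5723 -0.431   1.103 ] T [ 0.0462 -0.0319 -0.0099] tilt [ 0. -0.]
time_s: 42.3
tool_pos: [0.6259, -0.1554, 0.2664]
eef_rot: [0.003, -0.062, 0.998, -0.001]
wrist_force: [0.7, 0.2, -0.5]
width: 0.0813
t 42.3 tcp [ 0.6259 -0.1554  0.2664] yaw -172.88 q6 -2.0058835363747143 w 0.08126735756171968 F [ 0.709   0.1624 -0.5172] T [-0.02    0.0498 -0.0425] tilt [ 0.0026 -0.001 ]
shift [0.1652 0.3188] 0.016370807274458388 twist -181.38077346093038
```

```bash
python3 tilt.py .4493 -.0032 7.7 .015 196.5 184.2
cat > large.py <<'E'
from h import *
for n in("top","side"):
    im=cams.capture(n);cv2.imwrite(f"pics/{n}_L.png",im[:,:,::-1]);hsv=cv2.cvtColor(im,cv2.COLOR_RGB2HSV)
    w=cv2.inRange(hsv,(0,0,225),(180,40,255));y=cv2.inRange(hsv,(12,70,170),(32,255,255))
    x0,y0,x1,y1=(205,195,265,285) if n=="top" else (180,165,262,205)
    for nm,m,z in(("blade",w,.006),("handle",y,.016)):
        k=np.zeros_like(m);k[y0:y1,x0:x1]=m[y0:y1,x0:x1]
        k=cv2.morphologyEx(k,cv2.MORPH_OPEN,np.ones((2,2),np.uint8)) 
        cs=cv2.findContours(k,cv2.RETR_EXTERNAL,cv2.CHAIN_APPROX_NONE)[0]
        if not cs: print(n,nm,"none");continue
        c=max(cs,key=cv2.contourArea);P=np.array([onz(n,*p[0],z)[:2] for p in c])
        (cx,cy),(a,b),ang=cv2.minAreaRect((P*1000).astype(np.float32));print(n,nm,"centre mm",round(cx,1),round(cy,1),"size",round(a,1),round(b,1),"ang",round(ang,1),"px",cv2.boundingRect(c))
E
python3 large.py
```

```text
along -0.0099 z 0.1615
top blade centre mm 486.9 112.4 size 85.6 59.2 ang 5.6 px (237, 223, 26, 35)
top handle centre mm 529.6 133.5 size 81.1 187.0 ang 57.6 px (224, 196, 42, 66)
side blade centre mm 492.7 108.4 size 86.2 61.3 ang 5.6 px (208, 188, 33, 17)
side handle centre mm 421.6 99.4 size 79.5 24.6 ang 5.3 px (183, 193, 30, 9)
```

```bash
python3 go.py .39 .103 .1 -174.4
```

```text
t 42.4 tcp [ 0.624  -0.1548  0.2629] yaw -172.89 q6 -2.005868205220195 w 0.08570017326196389 F [-0.3279  0.5106 -0.7767] T [-0.0118 -0.0149 -0.0001] tilt [-0.0004  0.0001]
shift [0.2003 0.2848] 0.1629093274389801 twist 1.5140462107346764
```

```bash
python3 -m handwheel '.01 .015 0 0 0;.03 .04 0 0 0;.053 .075 .005 .5 0;.075 .107 .02 1 0;.097 .138 .04 1.5 0;.12 .17 .06 1.5 0;.142 .2 .08 1.5 0;.163 .23 .1 1.5 0;.183 .26 .12 1.5 0;.2 .284 .135 1.5 0' 90; python3 -m handwheel '0 0 .01 0 0;0 0 .02 0 0;0 0 .025 0 0;0 0 .025 0 0;0 0 .025 0 0;0 0 .025 0 0;0 0 .025 0 0;0 0 .025 0 0;0 0 .025 0 0;0 0 .025 0 0'; python3 large.py; python3 go.py .39 .103 .011 -174.4
```

```text
time_s: 43.23
tool_pos: [0.3873, 0.1029, 0.1258]
eef_rot: [-0.002, -0.049, 0.999, -0.0]
wrist_force: [0.5, -0.1, 0.2]
width: 0.0853
time_s: 44.07
tool_pos: [0.3912, 0.102, 0.1036]
eef_rot: [0.0, -0.049, 0.999, 0.0]
wrist_force: [-0.2, -0.3, -0.7]
width: 0.0853
top blade centre mm 487.0 112.5 size 85.3 58.8 ang 5.6 px (238, 223, 25, 35)
top handle centre mm 574.7 114.3 size 46.7 102.5 ang 27.5 px (235, 196, 31, 28)
side blade centre mm 494.4 108.8 size 82.9 60.8 ang 5.5 px (210, 188, 31, 17)
side handle centre mm 447.4 100.4 size 16.4 28.6 ang 85.9 px (202, 194, 11, 5)
t 44.1667 tcp [0.3911 0.102  0.1035] yaw -174.4 q6 -1.5212944677510056 w 0.08569226412360471 F [ 0.4874 -0.5445  0.4709] T [-0.0499 -0.0232  0.02  ] tilt [0.0002 0.    ]
shift [0.001  0.0011] 0.09247311049613022 twist 0.004771772136052732
```

```bash
python3 -m handwheel '.001 .001 0.03 0 0;.001 .001 0.055 0 0;.001 .001 0.075 0 0;.001 .001 0.085 0 0;.001 .001 0.089 0 0;.001 .001 0.091 0 0.3;.001 .001 0.091 0 1;.001 .001 0.091 0 1;.001 .001 0.091 0 1;.001 .001 0.091 0 1' 90; python3 -m handwheel '0 0 0 0 1;0 0 0 0 1;0 0 0 0 1;0 0 0 0 1;0 0 0 0 1;0 0 0 0 1;0 0 -.002 0 1;0 0 -.005 0 1;0 0 -.01 0 1;0 0 -.015 0 1'; python3 rod.py; python3 go.py
```

```text
time_s: 45.0
tool_pos: [0.3908, 0.1032, 0.0135]
eef_rot: [0.001, -0.049, 0.999, 0.0]
wrist_force: [-5.8, -0.5, 19.5]
width: 0.0265
time_s: 45.83
tool_pos: [0.3894, 0.1029, 0.0276]
eef_rot: [-0.0, -0.049, 0.999, -0.0]
wrist_force: [0.6, 0.7, -2.5]
width: 0.026
T mean [-0.0045  0.1489  0.0058] w 0.025730147775050925
t 46.0333 tcp [0.3894 0.1029 0.0273] yaw -174.38 q6 -1.5187020086069727 w 0.025730147775050925 F [ 0.4535 -0.7722 -2.2423] T [-0.0578  0.0578  0.0289] tilt [-0.0002 -0.    ]
```

```bash
python3 -m handwheel '0 0 -.01 0 1;0 0 -.025 0 1;0 0 -.045 0 1;0 0 -.065 0 1;0 0 -.085 0 1;0 0 -.105 0 1;0 0 -.125 0 1;0 0 -.14 0 1;0 0 -.14 0 1;0 0 -.14 0 1'; python3 rod.py;python3 go.py
python3 - <<'E'
from h import *
a=cams.capture("side");cv2.imwrite("pics/side_e.png",a[:,:,::-1])
E
```

```text
time_s: 46.87
tool_pos: [0.3895, 0.1029, 0.1671]
eef_rot: [0.0, -0.049, 0.999, 0.0]
wrist_force: [-0.5, -0.3, -5.0]
width: 0.026
T mean [-0.0367  0.4384  0.0301] w 0.026043903419721303
t 47.0667 tcp [0.3879 0.1027 0.1653] yaw -174.39 q6 -1.518694987265526 w 0.026043903419721303 F [-0.0743  0.648  -5.3602] T [-0.0527  0.3502  0.0069] tilt [-0.0024 -0.0002]
```

```bash
python3 -m handwheel '0 0 0 0 .9;0 0 0 0 .8;0 0 0 0 .72;0 0 0 0 .7;0 0 0 0 .69;0 0 0 0 .685;0 0 0 0 .68;0 0 0 0 .68;0 0 0 0 .68;0 0 0 0 .68' 20; python3 -m handwheel '0 0 0 0 .68;0 0 0 0 .68;0 0 0 0 .675;0 0 0 0 .67;0 0 0 0 .67;0 0 0 0 .67;0 0 0 0 .665;0 0 0 0 .66;0 0 0 0 .66;0 0 0 0 .66'; python3 rod.py;  python3 -m handwheel '0 0 0 0 .66;0 0 0 0 .658;0 0 0 0 .657;0 0 0 0 .656;0 0 0 0 .656;0 0 0 0 .656;0 0 0 0 .655;0 0 0 0 .655;0 0 0 0 .655;0 0 0 0 .655'; python3 rod.py; python3 go.py
```

```text
time_s: 47.95
tool_pos: [0.3894, 0.1029, 0.1671]
eef_rot: [-0.0, -0.049, 0.999, -0.0]
wrist_force: [-0.8, -0.6, -5.1]
width: 0.0274
time_s: 48.78
tool_pos: [0.3897, 0.103, 0.1672]
eef_rot: [-0.0, -0.049, 0.999, 0.0]
wrist_force: [-0.1, 0.9, -4.8]
width: 0.0291
T mean [-0.0097  0.0522 -0.0004] w 0.029117581686572396
time_s: 49.82
tool_pos: [0.3899, 0.103, 0.1673]
eef_rot: [0.0, -0.049, 0.999, 0.0]
wrist_force: [0.4, 0.8, -4.5]
width: 0.0296
T mean [-0.0139  0.0102 -0.0124] w 0.029301116052196933
t 50.0167 tcp [0.3897 0.103  0.1672] yaw -174.38 q6 -1.5186592301039048 w 0.029301116052196933 F [-0.0233 -0.0765 -5.1225] T [ 0.0149 -0.0022 -0.016 ] tilt [-0.0001  0.    ]
```

Shake gently as before, tighten, then check the tilt numerically.

```bash
python3 -m handwheel '.004 0 0 0 .655;0 0 0 0 .655;.004 0 0 0 .655;0 0 0 0 .655;-.004 0 0 0 .655;0 0 0 0 .655;-.004 0 0 0 .654;0 0 0 0 .654;0 0 0 0 .654;0 0 0 0 .654' 20; python3 -m handwheel '0 0 0 0 .654;0 0 0 0 .654;0 0 0 0 .654;0 0 0 0 .658;0 0 0 0 .665;0 0 0 0 .68;0 0 0 0 .7;0 0 0 0 .8;0 0 0 0 1;0 0 0 0 1' 90; python3 rod.py; python3 go.py
python3 - <<'E'
from h import *
a=cams.capture("side");cv2.imwrite("pics/side_f.png",a[:,:,::-1]);b=cv2.imread("pics/side0.png")
# expected pin pixel
from numpy import *
s=readout.get_state()["tool_pos"]
i=cams.camera_info("side");T=i["world_from_camera"];f=192/tan(radians(i["fov_y"]/2))
for z in(.18,.1,.03):
    c=T[:3,:3].T@(array([s[0],s[1]-.02,z])-T[:3,3]);print(z,f*c[0]/c[2]+i["cx"],f*c[1]/c[2]+i["cy"])
h=cv2.cvtColor(a,cv2.COLOR_RGB2HSV)
for r in range(130,212,3): print(r,' '.join(f"{x[1]:3d}/{x[2]:3d}" for x in h[r,162:196]))
E
```

```text
time_s: 50.85
tool_pos: [0.3893, 0.1029, 0.1671]
eef_rot: [-0.0, -0.049, 0.999, -0.0]
wrist_force: [-0.0, 0.5, -4.5]
width: 0.0293
time_s: 51.68
tool_pos: [0.3898, 0.103, 0.1672]
eef_rot: [-0.0, -0.049, 0.999, 0.0]
wrist_force: [0.1, -0.7, -5.1]
width: 0.0247
T mean [ 0.0073 -0.02   -0.0055] w 0.0245811191991481
t 51.8833 tcp [0.3898 0.103  0.1673] yaw -174.38 q6 -1.5186858204518545 w 0.0245811191991481 F [ 1.302  -0.3712 -4.2349] T [ 0.0188 -0.0043 -0.0188] tilt [-0.  0.]
0.18 176.5318135147644 151.91314946472593
0.1 181.1745284739828 177.49237968333094
0.03 184.81565024149342 197.55329075869184
130  29/183  28/181  29/182  28/188  33/169  15/ 35  17/ 45  30/ 43  12/ 63  18/145  14/185  14/185  12/172  21/ 99  14/ 36  27/ 47  17/ 44  23/ 45  23/ 45  12/ 41  30/ 95  34/189  30/185  29/184  33/186  30/185  26/184  28/181  28/185  29/182  26/180  31/180  28/183  28/183
133  30/180  28/184  28/181  27/180  27/187  30/171  11/ 47  15/ 52   4/ 57  11/ 97  16/131  10/134  11/138  11/114   7/ 75   0/ 74   4/ 72  14/ 55  28/ 45  13/ 38  30/ 95  28/191  29/184  28/182  31/182  29/183  28/181 
[... 6531 characters left out ...]
/ 38  32/ 40  38/ 40  28/ 37  26/ 40  43/ 42  31/ 49  48/ 48  53/ 43  59/ 39  59/ 39  54/ 38  47/ 38  40/ 45  51/ 50  61/ 46  58/ 44  45/ 51  24/ 73
208  19/ 53  13/ 38  34/ 37  22/ 35  28/ 37  25/ 41  20/ 38  13/ 38  36/ 43  36/ 35  27/ 38  27/ 38  30/ 42  54/ 38  38/ 40  45/ 34  20/ 38  34/ 38  54/ 38  32/ 40  34/ 38  39/ 39  45/ 40  50/ 41  36/ 35  64/ 40  73/ 42  81/ 38  48/ 37  62/ 37  96/ 45 114/ 49 100/ 46  57/ 45
211  25/ 41  27/ 38  20/ 38  15/ 35  23/ 34  34/ 37  21/ 36  34/ 38  39/ 39  39/ 33  20/ 38  49/ 42  53/ 43  53/ 34  33/ 39  31/ 41  57/ 40  56/ 41  38/ 34  19/ 40  27/ 38  32/ 40  27/ 38  54/ 38  54/ 38  39/ 39  52/ 39  48/ 37  75/ 58 122/ 88 147/111 153/123 144/101 115/ 73
```

```bash
python3 tilt.py .3898 .103 5.6 .03 179 175.5 186.2 199.5; python3 tilt.py .3898 .103 5.6 .01 172 151 178.8 172; python3 tilt.py .3898 .103 5.6 .03 188 201
```

```text
along -0.0053 z 0.1151
along 0.0018 z 0.0315
along -0.0132 z 0.1771
along -0.0064 z 0.1108
along 0.0057 z 0.0254
```

```bash
python3 go.py .55 .158 .203 -171.5
```

```text
t 51.9333 tcp [0.3898 0.103  0.1673] yaw -174.38 q6 -1.5187049487828057 w 0.024724312131503348 F [-0.0164 -0.2935 -3.8785] T [ 0.0403  0.0108 -0.0529] tilt [-0.  0.]
shift [-0.1648  0.0391] -0.03571852330189518 twist -2.8829709800436376
```

```bash
python3 -m handwheel '0 0 -.015 0 1;-.005 .002 -.03 -1 1;-.02 .006 -.0357 -2 1;-.045 .012 -.0357 -2.9 1;-.07 .018 -.0357 -2.9 1;-.1 .025 -.0357 -2.9 1;-.125 .03 -.0357 -2.9 1;-.145 .035 -.0357 -2.9 1;-.16 .038 -.0357 -2.9 1;-.1648 .0391 -.0357 -2.9 1' 90; python3 -m handwheel '0 0 0 0 1;0 0 0 0 1;0 0 0 0 1;-.006 0 0 0 1;-.012 0 0 0 1;-.018 0 0 0 1;-.024 0 0 0 1;-.03 0 0 0 1;-.036 0 0 0 1;-.04 0 0 0 1'; python3 go.py .607 .167 .203 -171.5; python3 pad.py;python3 -m handwheel '-.002 0 0 0 1;-.004 0 0 0 1;-.006 0 0 0 1;-.008 0 0 0 1;-.01 0 0 0 1;-.012 0 0 0 1;-.014 0 0 0 1;-.015 0 0 0 1;-.015 0 0 0 1;-.015 0 0 0 1'; python3 go.py; python3 pad.py
```

```text
time_s: 52.77
tool_pos: [0.5526, 0.1587, 0.2029]
eef_rot: [0.001, -0.074, 0.997, 0.0]
wrist_force: [0.2, 0.1, -4.7]
width: 0.0248
time_s: 53.6
tool_pos: [0.5906, 0.164, 0.2029]
eef_rot: [0.0, -0.074, 0.997, 0.0]
wrist_force: [-0.2, -0.2, -4.9]
width: 0.0245
t 53.6 tcp [0.5906 0.164  0.2029] yaw -171.49 q6 -1.5194555106847412 w 0.02450785698819883 F [-0.1881 -0.2242 -4.9334] T [-0.0584 -0.0204  0.0089] tilt [0.0002 0.    ]
shift [-0.0167  0.0005] -5.056046762794142e-05 twist 0.011464874817562531
[ 79  86 116 132  84  87  80  61  47  47  47  47  47  47] travel mm 0.8024423009738305
time_s: 54.58
tool_pos: [0.6044, 0.1661, 0.2029]
eef_rot: [-0.0, -0.074, 0.997, -0.0]
wrist_force: [-0.3, -0.2, -5.0]
width: 0.0248
t 54.5833 tcp [0.6044 0.1661 0.2029] yaw -171.48 q6 -1.520628672058645 w 0.024762106182977413 F [-0.285  -0.1935 -5.0421] T [-0.0149  0.0287  0.0213] tilt [-0.0001 -0.    ]
[ 81  86  80  97 134  76  64  56  48  47  46  46  47  47] travel mm 4.204414232489661
```

```bash
python3 -m handwheel '-.001 0 0 0 1;-.002 0 0 0 1;-.003 0 0 0 1;-.004 0 0 0 1;-.005 0 0 0 1;-.006 0 0 0 1;-.0065 0 0 0 1;-.0065 0 0 0 1;-.0065 0 0 0 1;-.0065 0 0 0 1'; python3 go.py; python3 pad.py
```

```text
time_s: 55.57
tool_pos: [0.6108, 0.1671, 0.203]
eef_rot: [-0.0, -0.074, 0.997, 0.0]
wrist_force: [0.5, 0.8, -4.9]
width: 0.0247
t 55.5667 tcp [0.6108 0.1671 0.203 ] yaw -171.48 q6 -1.5211578837067108 w 0.02474922874249034 F [ 0.5339  0.8194 -4.9214] T [-0.0031  0.1595  0.0207] tilt [-0.0001  0.    ]
[ 68  85  87  80  90 124 106  48  48  46  46  46  47  47] travel mm 8.25927572004284
```

```bash
python3 -m handwheel '-.001 0 0 0 1;-.002 0 0 0 1;-.0025 0 0 0 1;-.0025 0 0 0 1;-.0025 0 0 0 1;-.0025 0 0 0 1;-.0025 0 0 0 1;-.0025 0 0 0 1;-.0025 0 0 0 1;-.0025 0 0 0 1'; python3 pad.py; python3 -m handwheel '.005 0 0 0 1;.015 0 0 0 1;.03 0 0 0 1;.045 0 0 0 1;.06 0 0 0 1;.075 0 0 0 1;.08 0 0 7 1;.08 0 0 14 1;.08 0 0 21 1;.08 0 0 28 1';python3 -m handwheel '0 0 0 7 1;0 0 0 14 1;0 0 0 21 1;0 0 0 28 1;0 0 0 35 1;0 0 0 42 1;0 0 0 49 1;0 0 0 56 1;0 0 0 63 1;0 0 0 70 1';python3 -m handwheel '0 0 0 7 1;0 0 0 14 1;0 0 0 21 1;0 0 0 28 1;0 0 0 35 1;0 0 0 42 1;0 0 0 49 1;0 0 0 56 1;0 0 0 63 1;0 0 0 70 1'; python3 go.py .585 .163 .203 8.5
```

```text
time_s: 56.55
tool_pos: [0.6133, 0.1675, 0.203]
eef_rot: [0.0, -0.074, 0.997, 0.0]
wrist_force: [-0.2, 0.6, -5.5]
width: 0.025
[ 64  75  83  83  76  99 132  55  47  47  46  46  46  47] travel mm 9.648100421585488
time_s: 57.53
tool_pos: [0.5336, 0.1555, 0.2034]
eef_rot: [0.001, 0.172, 0.985, 0.0]
wrist_force: [0.8, 0.2, -4.0]
width: 0.025
time_s: 58.37
tool_pos: [0.5335, 0.1555, 0.2032]
eef_rot: [0.0, 0.706, 0.708, 0.0]
wrist_force: [0.4, 0.8, -5.8]
width: 0.0247
time_s: 59.2
tool_pos: [0.5335, 0.1555, 0.2032]
eef_rot: [0.0, 0.985, 0.175, 0.0]
wrist_force: [-0.5, -0.3, -3.9]
width: 0.0249
t 59.2 tcp [0.5335 0.1555 0.2032] yaw 20.17 q6 1.4240399311660736 w 0.02490829513051712 F [-0.4581 -0.2879 -3.8768] T [ 0.0096  0.0078 -0.0219] tilt [0.     0.0002]
shift [0.0509 0.0108] 0.00023157121001407543 twist 11.674887122093836
```

```bash
python3 -m handwheel '0 0 0 6 1;0 0 0 11.7 1;.008 .0017 0 11.7 1;.016 .0034 0 11.7 1;.024 .005 0 11.7 1;.032 .0067 0 11.7 1;.04 .0085 0 11.7 1;.048 .01 0 11.7 1;.0509 .0108 0 11.7 1;.0509 .0108 0 11.7 1';python3 pad.py;python3 -m handwheel '.002 0 0 0 1;.004 0 0 0 1;.006 0 0 0 1;.008 0 0 0 1;.01 0 0 0 1;.012 0 0 0 1;.014 0 0 0 1;.015 0 0 0 1;.015 0 0 0 1;.015 0 0 0 1'; python3 go.py; python3 pad.py
```

```text
time_s: 60.03
tool_pos: [0.5869, 0.1635, 0.2029]
eef_rot: [-0.0, 0.997, 0.077, 0.0]
wrist_force: [0.2, -0.4, -4.5]
width: 0.0248
[ 82  85 118 138  84  86  79  60  48  47  47  47  47  46] travel mm 0.8281456063719032
time_s: 61.02
tool_pos: [0.6004, 0.1657, 0.2029]
eef_rot: [0.0, 0.997, 0.077, -0.0]
wrist_force: [-0.8, -0.7, -4.3]
width: 0.0251
t 61.0167 tcp [0.6004 0.1657 0.2029] yaw 8.82 q6 1.616184365594384 w 0.02510138738174974 F [-0.8264 -0.7183 -4.3142] T [ 0.045  -0.0004 -0.0523] tilt [ 0.     -0.0001]
[ 85  86  79  97 133  79  78  56  47  47  47  46  47  47] travel mm 4.2071574906687355
```

```bash
python3 -m handwheel '.001 0 0 0 1;.002 0 0 0 1;.003 0 0 0 1;.004 0 0 0 1;.005 0 0 0 1;.006 0 0 0 1;.007 0 0 0 1;.007 0 0 0 1;.007 0 0 0 1;.007 0 0 0 1'; python3 go.py; python3 pad.py
```

```text
time_s: 62.0
tool_pos: [0.6073, 0.1667, 0.203]
eef_rot: [0.0, 0.997, 0.077, -0.0]
wrist_force: [-0.2, -1.2, -5.5]
width: 0.0252
t 62.0 tcp [0.6073 0.1667 0.203 ] yaw 8.82 q6 1.6156928474157963 w 0.025183380881421673 F [-0.2105 -1.2151 -5.4695] T [-0.0538  0.0629  0.0092] tilt [ 0. -0.]
[ 66  75  83  82  78  98 132  58  47  46  46  47  47  47] travel mm 9.66310988638528
```

```bash
python3 -m handwheel '.0005 0 0 0 1;.001 0 0 0 1;.001 0 0 0 1;.001 0 0 0 1;-.003 0 0 0 1;-.01 0 0 0 1;-.025 0 0 0 1;-.04 0 -.01 0 1;-.055 0 -.03 0 1;-.06 0 -.047 0 1'; python3 -m handwheel '0 0 0 0 1;0 0 0 0 1;0 0 0 0 1;0 .02 0 0 1;0 .04 0 0 1;0 .06 0 0 1;0 .08 0 0 1;0 .1 0 0 1;0 .1 0 0 1;0 .1 0 0 1'; python3 go.py .605 .0145 .25 7.1
```

```text
time_s: 62.98
tool_pos: [0.5445, 0.1571, 0.2495]
eef_rot: [0.0, 0.997, 0.077, -0.003]
wrist_force: [-1.8, 0.9, -3.9]
width: 0.0247
time_s: 63.82
tool_pos: [0.563, 0.0578, 0.2483]
eef_rot: [-0.0, 0.997, 0.076, -0.001]
wrist_force: [0.5, 0.5, -4.5]
width: 0.025
t 63.8167 tcp [0.563  0.0578 0.2483] yaw 8.68 q6 1.4441680632409253 w 0.02497982600895222 F [ 0.5041  0.54   -4.5026] T [0.0613 0.0011 0.0036] tilt [-0.0003 -0.0013]
shift [0.035  0.0491] -0.0017440542222995903 twist 1.5813572521661872
```

```bash
python3 -m handwheel '.006 .01 0 .5 1;.015 .02 0 1 1;.022 .03 0 1.6 1;.03 .04 0 1.6 1;.035 .049 0 1.6 1;.035 .049 0 1.6 1;.035 .049 0 1.6 1;.035 .049 0 1.6 1;.035 .049 0 1.6 1;.035 .049 0 1.6 1'; python3 go.py .605 .0145 .21 7.1;  python3 - <<'E'
from h import *
a=cams.capture("side");cv2.imwrite("pics/c9.png",cv2.resize(a[140:270,205:325,::-1],None,fx=4.6,fy=4.6,interpolation=cv2.INTER_CUBIC))
E
```

```text
time_s: 64.65
tool_pos: [0.605, 0.0161, 0.2499]
eef_rot: [-0.0, 0.998, 0.063, -0.0]
wrist_force: [0.2, -0.7, -4.4]
width: 0.0249
t 64.65 tcp [0.605  0.0161 0.2499] yaw 7.24 q6 1.3988572846950404 w 0.024933835734457687 F [ 0.2321 -0.7228 -4.3847] T [ 0.0371 -0.0213  0.0051] tilt [-0.0001 -0.0002]
shift [-0.0002  0.0016] 0.039890733384565336 twist 0.14493686057102195
```

View pics/c9.png

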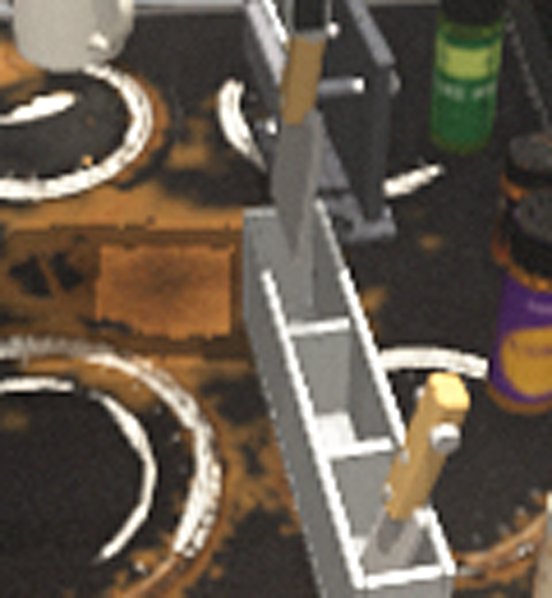

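Run:
```python
from h import *
print(onz("side",269.3,196.1,.11),onz("side",264.1,181.3,.11))
for p in((205+350/4.6,140+325/4.6),(205+290/4.6,140+330/4.6),(205+248/4.6,140+212/4.6),(205+322/4.6,140+206/4.6)): print(onz("side",*p,.085))
```

```text
[ 0.607  -0.0146  0.11  ] [0.5995 0.0407 0.11  ]
[ 0.633  -0.0402  0.085 ]
[ 0.6019 -0.0416  0.085 ]
[0.5875 0.0523 0.085 ]
[0.6292 0.0544 0.085 ]
```

```bash
python3 -m handwheel '.003 .001 0 0 1;.006 .001 0 0 1;.008 .001 0 0 1;.008 .001 0.005 0 1;.008 .001 0.01 0 1;.008 .001 0.016 0 1;.008 .001 0.022 0 1;.008 .001 0.028 0 1;.008 .001 0.034 0 1;.008 .001 0.038 0 1'; python3 -m handwheel '0 0 .004 0 1;0 0 .01 0 1;0 0 .016 0 1;0 0 .022 0 1;0 0 .028 0 1;0 0 .034 0 1;0 0 .04 0 1;0 0 .046 0 1;0 0 .05 0 1;0 0 .05 0 1'; python3 go.py
```

```text
time_s: 65.53
tool_pos: [0.613, 0.0157, 0.2106]
eef_rot: [-0.0, 0.998, 0.063, -0.001]
wrist_force: [0.4, -0.2, -4.9]
width: 0.0243
time_s: 66.37
tool_pos: [0.6126, 0.0157, 0.1605]
eef_rot: [-0.0, 0.998, 0.063, -0.001]
wrist_force: [0.1, -0.5, -4.0]
width: 0.0247
t 66.3667 tcp [0.6126 0.0157 0.1605] yaw 7.22 q6 1.3994607962672985 w 0.02465512451154516 F [ 0.1477 -0.4968 -4.0443] T [0.0174 0.0495 0.016 ] tilt [-0.0001 -0.0012]
```

```bash
python3 -m handwheel '0 0 .003 0 1;0 0 .006 0 1;0 0 .009 0 1;0 0 .011 0 1;0 0 .012 0 1;0 0 .013 0 1;0 0 .014 0 1;0 0 .014 0 1;0 0 .014 0 1;0 0 .014 0 1'; python3 go.py
```

```text
time_s: 67.2
tool_pos: [0.6142, 0.0158, 0.1488]
eef_rot: [-0.0, 0.998, 0.063, 0.001]
wrist_force: [-0.7, 1.6, -0.8]
width: 0.0244
t 67.2 tcp [0.6142 0.0158 0.1488] yaw 7.21 q6 1.3994817182861023 w 0.024365656504491625 F [-0.676   1.585  -0.7632] T [ 0.1318 -0.006   0.0015] tilt [-0.      0.0008]
```

```bash
python3 -m handwheel '0 0 0 0 .7;0 0 0 0 .65;0 0 0 0 .62;0 0 0 0 .58;0 0 0 0 .5;0 0 0 0 .4;0 0 0 0 .3;0 0 0 0 .3;0 0 0 0 .3;0 0 0 0 .3' 30;python3 go.py; python3 -m handwheel '0 0 -.01 0 .3;0 0 -.02 0 .3;0 0 -.03 0 .3;0 0 -.045 0 .3;0 0 -.06 0 .3;0 0 -.08 0 .3;0 0 -.1 0 .3;0 0 -.12 0 .3;0 0 -.12 0 0;0 0 -.12 0 0' ;python3 -m handwheel '-.02 0 0 0 0;-.05 0 0 0 0;-.08 0 0 0 0;-.11 0 0 0 0;-.14 0 0 0 0;-.17 0 0 0 0;-.2 0 0 0 0;-.2 0 0 0 0;-.2 0 0 0 0;-.2 0 0 0 0' ;python3 go.py;  python3 - <<'E'
from h import *
a=cams.capture("side");cv2.imwrite("pics/c10.png",cv2.resize(a[110:290,195:355,::-1],None,fx=3.3,fy=3.3,interpolation=cv2.INTER_CUBIC))
E
python3 pad.py
```

```text
time_s: 68.03
tool_pos: [0.6135, 0.0157, 0.148]
eef_rot: [-0.0, 0.998, 0.063, -0.0]
wrist_force: [-0.3, 0.2, 0.1]
width: 0.0602
t 68.0333 tcp [0.6135 0.0157 0.148 ] yaw 7.22 q6 1.3994183578601047 w 0.060226090528016495 F [-0.2786  0.1837  0.0676] T [-0.0118  0.014   0.0007] tilt [-0. -0.]
time_s: 68.87
tool_pos: [0.615, 0.0156, 0.2709]
eef_rot: [0.0, 0.998, 0.063, 0.003]
wrist_force: [-0.4, 0.3, 0.1]
width: 0.0815
time_s: 69.7
tool_pos: [0.4154, -0.0094, 0.2678]
eef_rot: [-0.0, 0.998, 0.063, 0.0]
wrist_force: [-0.3, -0.0, -0.6]
width: 0.0857
t 69.7 tcp [ 0.4154 -0.0094  0.2678] yaw 7.2 q6 1.3172956570761103 w 0.08572214682310951 F [-0.2946 -0.0144 -0.569 ] T [0.0232 0.0369 0.0286] tilt [-0.      0.0003]
[ 86  91 121 137  88  91  84  65  53  56  62  62  62  61] travel mm 0.7603328081095506
```

Run:
```python
from h import *
for n in("top","side"):
    im=cams.capture(n);h=cv2.cvtColor(im,cv2.COLOR_RGB2HSV);m=cv2.inRange(h,(12,75,140),(32,255,255))
    k=np.zeros_like(m);x0,y0,x1,y1=(255,150,372,205) if n=="top" else (250,115,325,270)
    k[y0:y1,x0:x1]=m[y0:y1,x0:x1]
    for c in cv2.findContours(k,cv2.RETR_EXTERNAL,cv2.CHAIN_APPROX_NONE)[0]:
        if cv2.contourArea(c)>12: print(n,cv2.boundingRect(c),cv2.contourArea(c),[round(x,1) for x in np.array(cv2.minAreaRect(c)[0])])
for nm in("jars",):
    a=cv2.imread("pics/side0.png");b=cams.capture("side")[:,:,::-1]
    for q,r in(("mug",(205,115,237,155)),("onion",(318,240,345,278)),("cumin",(308,178,335,230)),("parsley",(297,128,318,175))):
        x0,y0,x1,y1=r;res=cv2.matchTemplate(b[y0-8:y1+8,x0-8:x1+8],a[y0:y1,x0:x1],cv2.TM_CCOEFF_NORMED);_,s,_,l=cv2.minMaxLoc(res);print(q,np.array(l)-8,round(s,3))
```

```text
top (255, 181, 31, 24) 235.0 [np.float64(270.0), np.float64(192.5)]
top (269, 175, 14, 8) 15.0 [np.float64(275.0), np.float64(177.4)]
top (284, 174, 8, 15) 81.0 [np.float64(287.5), np.float64(181.0)]
top (353, 162, 13, 18) 97.5 [np.float64(359.6), np.float64(170.8)]
top (332, 150, 9, 20) 25.5 [np.float64(337.2), np.float64(159.0)]
side (306, 252, 18, 14) 47.5 [np.float64(316.2), np.float64(259.8)]
side (253, 233, 9, 17) 28.5 [np.float64(254.9), np.float64(241.3)]
side (289, 221, 18, 32) 212.5 [np.float64(296.6), np.float64(236.3)]
side (314, 211, 11, 15) 106.5 [np.float64(319.0), np.float64(218.0)]
side (250, 186, 9, 34) 202.5 [np.float64(254.0), np.float64(202.5)]
side (271, 169, 13, 30) 133.5 [np.float64(276.9), np.float64(183.6)]
mug [0 0] 0.998
onion [0 0] 0.999
cumin [0 0] 0.989
parsley [0 0] 0.986
```

```bash
python3 -c "
from h import *
print('large',tri((287.5,181),(276.9,183.6)),'small',tri((359.6,170.8),(296.6,236.3)))
from bench import sign_off
print(readout.get_state()['time_s']);print(sign_off())"
```

```text
large [0.6281 0.0163 0.1214] small [ 0.6481 -0.1545  0.1232]
70.05
the job is handed in; nothing more can be done
None
```

Both scrapers present, the small and then the large, were oiled on the stepped face and then the flat back. Both now stand blade down in the rack's two outer pockets. The job was handed in at about 70 s of the 210 s allowed. No medium scraper was on the range.

**Pad travel:** the camera put it at about 9 to 10 mm on all four presses, well short of the 35 mm stop. That reading carries an offset of about 0.8 mm even with the pad at rest, so the true travel may be nearer 8.5 to 9 mm. After the last press it was back at that rest reading.

**How square the presses were:** each scraper was tightened hanging about 5 to 6° off vertical, of which about 3° comes from its off-centre mass. The small one turned about 3° further towards square in the fingers while its stepped face was pressed. I gripped its pin roughly 8 mm off the jaw centre; the large one was close to centred.

**The knock:** the large scraper had been moved a few centimetres during the run. I measured it again before picking it up.

**Last checks:** handle centres came out at about z = 0.12 m, the large over pocket y ≈ 0.016 and the small over y ≈ -0.155, so both are standing. The mug and the onion, cumin and parsley jars had not moved in the picture. I did not check the seed-mix jar. The final state was confirmed only from measured pixels, because the picture limit had been reached.

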